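# Clear the inspection stand and set its light panel

### The job

Get the inspection stand ready: lift the tub of spares, which has a carrying handle, off it and set it down gently, upright and wholly on the green mat. Then tilt the stand's light panel forward until it lies in line with the red setting arm beside it (within about 3 degrees), let go, and make sure that it stays at that angle by itself; its stiff hinge springs back a little when released. Do not move the red arm and leave the other things alone.

Things in the scene. Friction and masses are not known exactly. Their poses are not given: they have to be found in the camera images.
- tub_center (a point): Centre (half-way up its 126 mm over all) of the loose tub of spares: round white tub, 84 mm wide, with a blue lid 87 mm wide whose top is 74 mm above the underside, and a rigid blue carrying handle arched over it. 0.3 to 0.65 kg. This point is 60 mm above the underside; z up the tub, y along the handle's bar. It starts on the stand, whose top is 30 mm above the bench.
- tub_handle (a point): Middle of the tub's handle bar, a flat-sided bar 12 mm thick (x), 16 mm high, 76 mm long (y) between two legs 64 mm apart inside; its middle is 118 mm above the tub's underside and 44 mm above the lid (36 mm free below the bar). Same axes as tub_center. Grasp it across, closing along x.
- tub: The same tub; origin at the centre of its underside.
- mat: Fixed green set-down mat, 160 x 160 mm, 4 mm thick, flat on the bench left or right of the stand. Origin at the centre of its underside (bench level), z up, sides along x and y.
- stand: Fixed grey inspection stand: base 175 (x) x 200 (y) mm, black rubber top 30 mm above the bench. Origin at bench level, 12.5 mm off the base's centre; x points away from the robot to the hinged panel, y along the hinge. The hinge line is at x = 85 mm, z = 40 mm.
- light_panel: Light panel: black plate 140 mm wide (y), 14 mm thick (x), white on the side to the robot, hinged at the stand's far edge; 0.3 to 0.75 kg. Origin mid hinge line; z up the plate's middle plane, x out of its back (away from the robot when upright), y along the hinge. The plate spans z = 5 to 135 mm. Starts leaning back, away from the robot, 14 to 36 degrees past upright; the tub blocks its way forward.
- panel_top (a point): Middle of the panel's free top edge, 135 mm from the hinge; axes as light_panel. The friction hinge stays where left and slips at 0.8 N m (8 N at 100 mm). It is springy: the panel flexes under a push, and springs back 4 to 9 degrees when released (depends on its weight and lean). It can lean forward to 80 degrees.
- setting_arm: The red setting arm: bar 10 x 8 mm, 135 mm long, beside the panel's +y edge (91 mm from the panel's middle), turning about the same hinge line. Origin on the hinge line, z along the bar. It shows the angle the panel must take, leaning forward (to the robot) 29 to 52 degrees from upright. Must not be moved.
- red_tip (a point): Free end of the red setting arm, 135 mm from the hinge line; same axes as the arm.
- tray: Fixed grey open tray of relay modules, 160 x 160 x 45 mm, on the other side of the stand from the mat. Leave alone. A contactor and a meter also lie loose on the bench near the robot.
- carton_white: Loose white carton 120 x 75 x 50 mm, leave alone. Origin at the centre of its underside.
- carton_brown: Loose brown carton 100 x 110 x 70 mm, leave alone. Origin at the centre of its underside.
- cleaner: Loose aluminium spray can, 52 mm wide, 150 mm tall, leave alone. Origin at the centre of its underside.
- screwdriver: Loose green-handled screwdriver lying on the bench, leave alone.
Things that resemble listed ones, but are neither listed nor needed, are in the scene too. Of the things that look like the mat, the larger one is meant.

How it is judged (in metres and radians):
On the way, in this order (a step that is already met when the one before it is completed fails the run):
1. the tub stands upright and released, wholly on the green mat (x of tub_center in the frame of mat between -0.043 and 0.043 m and y of tub_center in the frame of mat between -0.043 and 0.043 m and z of tub_center in the frame of mat between 0.058 and 0.07 m and angle between tub_center's own z axis and vertical below 0.1 rad and linear speed of tub below 0.03 m/s and contact force between the fingers and tub below 0.1 N), for 0.2 s.
2. the panel stays by itself in line with the red setting arm (angle between the z axis of light_panel and the z axis of setting_arm, either way round below 0.06 rad and angular speed of light_panel below 0.05 rad/s and contact force between anything else and light_panel below 0.2 N), for 0.7 s.
At the end, for the whole second after the job is handed in: The tub stands upright and at rest on the green mat, released, its centre within 43 mm of the mat's centre along each side of the mat; the light panel, touched by nothing, is at rest within 0.06 rad (3.4 degrees) of the red setting arm's angle (all of step 1 and all of step 2).
It fails at once if the tub is tipped by more than 35 degrees (angle between tub_center's own z axis and vertical above 0.61 rad).
It fails at once if the tub is dropped (faster than 0.45 m/s while not held) (linear speed of tub above 0.45 m/s and contact force between the fingers and tub below 0.1 N).
It fails at once if the red setting arm is moved by more than 6 mm at its tip (distance of red_tip from where it was at the start of the episode above 0.006 m).
It fails at once if another thing on the bench is moved by more than 30 mm (distance of tray from where it was at the start of the episode above 0.02 m or distance of any of carton_white, carton_brown, contactor, cleaner, meter, screwdriver from where it was at the start of the episode above 0.03 m).
It also fails if it takes over 72 s, if anything falls off the work surface, if the arm or the gripper's body presses on something with over 40 N, if the wrist force passes 120 N, or if a joint passes its speed limit or range.

### The arm

A 7-joint arm with a two-finger parallel gripper is mounted at the origin on the work surface. World frame = base frame: x ahead of the robot, y to its left, z up, the work surface at z = 0. Lengths are in m, angles in degrees, forces in N, time in s.
With the tool pointing down it reaches from about 0.425 to 0.875 m from the base axis. Payload 4.7 kg.
Tool frame: the origin (TCP) lies between the finger pads; the fingertips stand 8 mm ahead of it and the grasp point (between the pads) lies 11 mm behind it; x points along the fingers, z is the direction in which the jaws open and shut, and the axes are right-handed (so a half turn about x gives the same grasp; the last joint's range is limited). The gripper opens to 87 mm and grips with 3 to 60 N. Pads are 19 mm wide; open, the fingers measure 117 mm over their backs; the gripper's body (75 mm by 190 mm) begins 51 mm behind the grasp point.
Start: joints at [70.193, 18.392, -4.016, 83.108, 1.295, 78.541, -3.26], TCP at [0.229, -0.608, 0.231] pointing down, gripper open.
Joint ranges: [-163.93, 163.93], [-17.29, 119.83], [-79.2, 71.16], [3.27, 140.29], [-89.18, 269.18], [5.43, 117.66], [-154.24, 154.24]. Speed limits (degrees/s): [147.25, 147.25, 180, 180, 180, 180, 180].

### API

Orientations are given as [roll, pitch, yaw] about the fixed x, y, z axes, in that order (R = Rz(yaw) Ry(pitch) Rx(roll)).
In Python, from cell import telemetry, vision, sign_off gives the robot as it stands. The module is installed in compiled form; this text tells all that it offers.
- The arm moves only by the tool drive_tool, never from a script. Its arguments are lists of equal length, an entry for each row: "offset": the shift along the tool's x, y, z in m, a list of three; "angular": the turn, a rotation vector about the tool's x, y, z in rad, a list of three. A call has 1 to 10 rows; each row is the pose to reach, as a shift and turn from the pose measured when the call began, along the tool's axes at that moment; what a row does not reach only later rows make up. A row lasts 1/8 s, in which the tool goes at most 62.5 mm and 10.7 degrees, less where a joint would pass 70% of its speed; a pose out of reach is approached as far as the arm can. A call with a gripper value outside its range is refused whole. "fingers" is the closure, from -1 (fully open) to 1 (shut), set as the call begins (left out, the last holds). The fingers move at their own pace and stop on an object; "squeeze" is the grip in N (left out, the last holds). Time passes only in rows, so rows that repeat a pose let the fingers close. It gives the time, the measured TCP pose, the force and the opening at its end, in the units of the state.
- telemetry.get_obs(): the state, without advancing time (a new reading comes with each control period).
- vision.read_camera(name): name is "scene" or "top"; returns a dict with "pixels" (420x560x3 uint8, red, green, blue), "intrinsics" (3x3 intrinsics, pixels), "world_from_camera" (4x4, takes a point from camera to world coordinates). Camera axes: x right, y up, looking along -z (the intrinsics and any distortion apply to the point x, -y, -z); pixel columns grow to the right and rows downward; lengths in m; the calibration is good to about 2 mm. A picture is of the moment at which its call begins. There is no depth.
- sign_off(): hands the job in, once; it reports no verdict.
The state is a dict: "time_s": time; "qpos": joint angles; "joint_velocities": joint speeds; "effort": joint torques, N m; "tool_pos": TCP position; "tool_rot": TCP orientation; "force": force on the tool from outside, world axes, zero at the start; "wrist_torque": the same for the moment, N m; "grip_width": finger opening in m.
Only numpy, scipy, OpenCV 4.12 (cv2) and the standard library are available. Lean on these libraries where they do the work, as an engineer would, in place of code of your own. Each camera call takes 0.05 s, during which the arm holds its last target.

## Working session

There is one attempt and no reset: what is moved stays moved. The work goes in short steps, Python scripts to look and compute and a tool call to move; the robot and the scene stay as the last step left them, time stands still between calls to the robot, and variables do not carry over. Pictures are saved under pics/ and viewed, and the job is handed in when it is done.

Besides the shell and the picture viewer there is one more tool, called as a command line: name --argument value ..., lists and objects as JSON in quotes. drive_tool: Moves the arm, as the interface text tells. Its arguments: {"type":"object","properties":{"offset":{"type":"array"},"angular":{"type":"array"},"fingers":{"type":"number"},"squeeze":{"type":"number"}},"required":["offset","angular"]}

```bash
mkdir -p pics; python3 - <<'E'
from cell import telemetry, vision
import cv2,pickle
o=telemetry.get_obs(); print(o)
for n in("scene","top"):
    d=vision.read_camera(n); pickle.dump(d,open(n+"0.pkl","wb"))
    print(n,d["intrinsics"],d["world_from_camera"],d.keys())
    cv2.imwrite(f"pics/{n}0.png",d["pixels"][:,:,::-1])
E
```

```text
{'time_s': 0.0, 'qpos': array([70.19253794, 18.43980745, -4.01684022, 83.17608233,  1.29668848,
       78.53960672, -3.25924592]), 'joint_velocities': array([-0.06108584,  0.06477674,  0.06062003, -0.12947677, -0.00902096,
       -0.04780362,  0.00174747]), 'effort': array([ 4.55195513e-04, -4.91289890e+01, -4.03510798e-01, -3.12526703e+01,
       -6.38734270e-02,  4.39544418e-02,  1.82615640e-04]), 'tool_pos': array([ 0.22862584, -0.60788703,  0.22944286]), 'tool_rot': array([-176.37241573,   89.88962582,  114.24715525]), 'force': array([-0.0704703 , -0.00126692,  0.13894581]), 'wrist_torque': array([ 0.01079884, -0.07223009, -0.03175069]), 'grip_width': 0.08692725411625132}
scene [[382.24933094   0.         285.19353981]
 [  0.         382.24933094 209.35909344]
 [  0.           0.           1.        ]] [[-0.55864548 -0.68867274  0.46221757  1.01901841]
 [ 0.82937659 -0.45910047  0.3183728   0.36975572]
 [-0.00705037  0.56120995  0.82764345  1.05507352]
 [ 0.          0.          0.          1.        ]] dict_keys(['pixels', 'intrinsics', 'world_from_camera'])
top [[438.43693687   0.         286.03398418]
 [  0.         438.43693687 209.2894057 ]
 [  0.           0.           1.        ]] [[ 0.00859073  0.98279191 -0.18451626  0.25972209]
 [-0.99987488  0.00599143 -0.01464003  0.00701325]
 [-0.01328258  0.18461895  0.98272042  1.35369561]
 [ 0.          0.          0.          1.        ]] dict_keys(['pixels', 'intrinsics', 'world_from_camera'])
```

View pics/scene0.png

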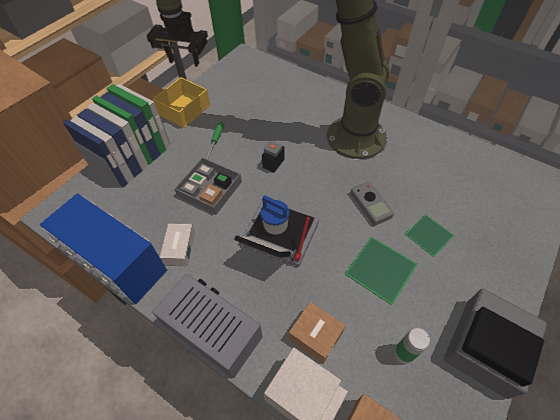

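View pics/top0.png

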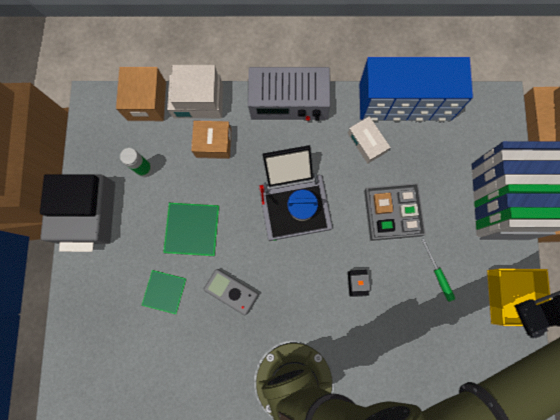

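The tub (blue, top view ~(302,205)) is on the stand. The larger mat is at (191,229) and the red arm is on the stand's left edge at ~(263,193). I'll enlarge this area.

```bash
cat > h.py <<'E'
import numpy as np,cv2,pickle
from scipy.spatial.transform import Rotation as R
def load(n,i=0): return pickle.load(open(f"{n}{i}.pkl","rb"))
def ray(d,u,v):
    K=d["intrinsics"];T=d["world_from_camera"]
    c=np.linalg.inv(K)@[u,v,1]; c=np.array([c[0],-c[1],-c[2]])
    return T[:3,3],T[:3,:3]@c
def atz(d,u,v,z):
    o,r=ray(d,u,v); return o+r*(z-o[2])/r[2]
def tri(p):
    A=np.zeros((3,3));b=np.zeros(3)
    for d,u,v in p:
        o,r=ray(d,u,v);r=r/np.linalg.norm(r);M=np.eye(3)-np.outer(r,r);A+=M;b+=M@o
    x=np.linalg.solve(A,b); return x,[round(1000*float(np.linalg.norm(np.cross(x-ray(d,u,v)[0],ray(d,u,v)[1]/np.linalg.norm(ray(d,u,v)[1])))),1) for d,u,v in p]
def proj(d,P):
    T=np.linalg.inv(d["world_from_camera"]);P=np.atleast_2d(P);c=P@T[:3,:3].T+T[:3,3]
    c=np.c_[c[:,0],-c[:,1],-c[:,2]]@d["intrinsics"].T; return c[:,:2]/c[:,2:]
def crop(d,u0,v0,w,h,s,fn,lines=()):
    im=d["pixels"][:,:,::-1].copy()[v0:v0+h,u0:u0+w]
    im=cv2.resize(im,None,fx=s,fy=s,interpolation=cv2.INTER_CUBIC)
    for u in range(-(-u0//10)*10,u0+w,10): cv2.putText(im,str(u),(int((u-u0+.5)*s),8),0,.3,(0,255,255));cv2.line(im,(int((u-u0+.5)*s),10),(int((u-u0+.5)*s),16),(0,255,255))
    for v in range(-(-v0//10)*10,v0+h,10): cv2.putText(im,str(v),(0,int((v-v0+.5)*s)+3),0,.3,(0,255,255))
    for a,b,c in lines:
        p=[tuple(int(round((q[i]-(u0,v0)[i]+.5)*s)) for i in (0,1)) for q in (a,b)]
        cv2.line(im,p[0],p[1],c,1)
    cv2.imwrite(fn,im)
E
python3 - <<'E'
from h import *
crop(load("top"),250,140,90,105,5.7,"pics/tc.png")
crop(load("scene"),225,190,100,90,6.6,"pics/sc.png")
E
```

```text
(no output)
```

View pics/tc.png

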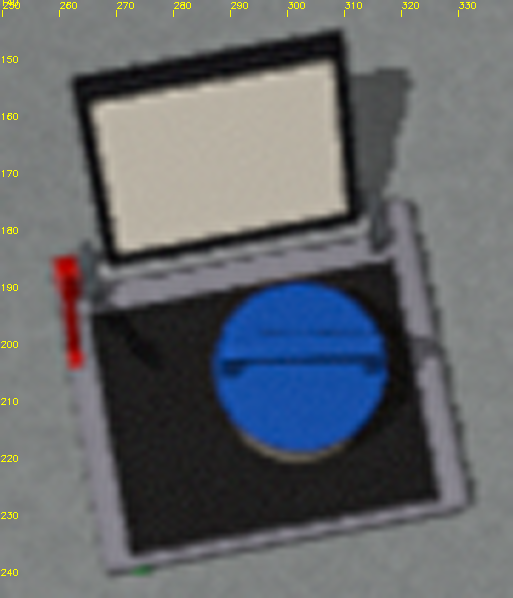

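View pics/sc.png

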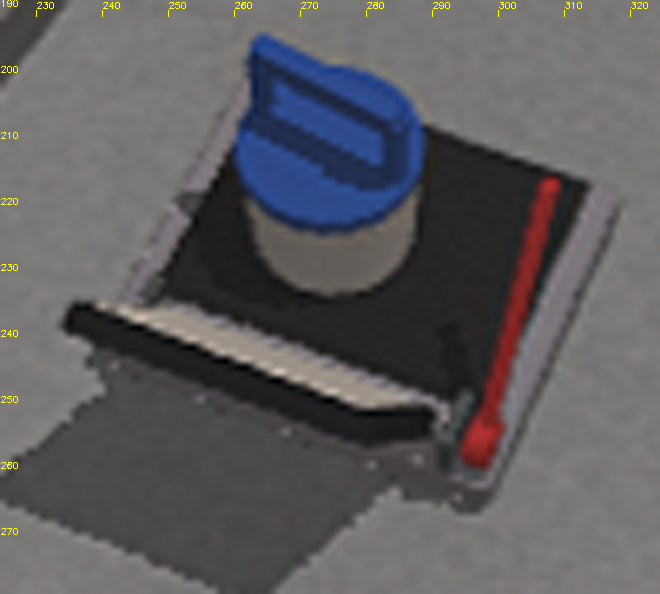

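```bash
cat > m.py <<'E'
from h import *
from scipy.optimize import least_squares
t,s=load("top"),load("scene")
zt=0.030
# stand base top corners
obs=[(t,(75*0+100,-100),(320,175)),(t,(-75,-100),(331,228)),(t,(-75,100),(268.5,239)),(s,(-75,100),(317.5,218.5))]
def w(p,x,y,z):
    c,sn=np.cos(p[2]),np.sin(p[2]); return np.array([p[0]+c*x-sn*y,p[1]+sn*x+c*y,z])
for zt in(.026,.03):
    f=lambda p:np.concatenate([proj(d,w(p,*q,zt))[0]-np.array(o) for d,q,o in obs])
    r=least_squares(f,[.55,0,0]);print(zt,r.x[:2],np.degrees(r.x[2]),r.fun.round(1))
p=r.x
# red arm
tip,e=tri([(t,262.0,204),(s,308,217)]);print("tip",tip,e)
hb=w(p,85,.091,.04) if 0 else w(p,.085,.091,.04);print("hinge at arm",hb,proj(t,hb),proj(s,hb))
E
sed -i 's/(75\*0+100,-100)/(.1,-.1)/;s/(-75,-100)/(-.075,-.1)/;s/(-75,100)/(-.075,.1)/g' m.py
cat >>m.py <<'E'
v=tip-hb;print("len",np.linalg.norm(v),"stand coords",R.from_euler('z',-p[2]).apply(v))
hl,e=tri([(t,260,198+0),(s,263,196)])
# handle: bar ends top view at z=.03+.126
for z in(.156,.148): print("bar ends",z,atz(t,287,201.5,z),atz(t,316,201.5,z))
# lid circle centre at z .104
print("lid c",atz(t,301.3,203.5,.104), "scene lid", atz(s,274.5,211.5,.104))
# panel corners
for n,a,b in(("TL",(262.5,154),None),("TR",(309,146),(235,239))):
    print(n)
print(tri([(t,309,146),(s,235.5,238)]),tri([(t,263,153.5),(s,279,256)]))
E
python3 m.py
```

```text
0.026 [ 0.50660082 -0.00176002] 10.78385006512556 [ 0.9 -1.5  1.   0.  -1.   0.8  1.1 -0. ]
0.03 [ 0.5065242 -0.0015906] 10.543816615724737 [ 1.1 -1.7  1.   0.  -1.3  0.5  1.3 -0.6]
tip [0.50038427 0.09134122 0.15235614] [1.0, 1.0]
hinge at arm [0.57343714 0.10342682 0.04      ] [[261.2734438  187.74208368]] [[297.08883275 256.86297955]]
len 0.1345610884192787 stand coords [-0.0740309   0.00148622  0.11235614]
bar ends 0.156 [0.50672254 0.02235135 0.156     ] [ 0.50719539 -0.05846076  0.156     ]
bar ends 0.148 [0.50837238 0.0224538  0.148     ] [ 0.50884839 -0.0588981   0.148     ]
lid c [ 0.51175579 -0.0185933   0.104     ] scene lid [ 0.51206417 -0.01842316  0.104     ]
TL
TR
(array([ 0.66889527, -0.03804549,  0.153681  ]), [1.4, 1.4]) (array([0.6471439 , 0.09204771, 0.1525296 ]), [0.1, 0.1])
```

```bash
cat >>h.py <<'E'
from cell import telemetry
def Rt(rpy): return R.from_euler('xyz',rpy,degrees=True)
def plan(pos,Rtar=None):
    o=telemetry.get_obs();r=Rt(o["tool_rot"]);
    off=r.inv().apply(np.array(pos)-o["tool_pos"]); rv=(r.inv()*(Rtar if Rtar is not None else r)).as_rotvec()
    print("off",off.round(4),"ang",rv.round(4),"deg",np.degrees(np.linalg.norm(rv)).round(1),"dist",np.linalg.norm(off).round(3))
    return off,rv
def down(zdir): # tool x down, tool z along horizontal angle zdir (deg)
    x=np.array([0,0,-1.]);a=np.radians(zdir);z=np.array([np.cos(a),np.sin(a),0]);return R.from_matrix(np.c_[x,np.cross(z,x),z])
E
python3 - <<'E'
from h import *
o=telemetry.get_obs();print(Rt(o["tool_rot"]).as_matrix().round(3))
crop(load("top"),140,190,120,130,4.5,"pics/mat.png")
for a in(0,180): plan([.5115,-.0185,.23],down(a))
E
```

```text
[[-0.001  0.936  0.352]
 [ 0.002  0.352 -0.936]
 [-1.    -0.    -0.002]]
off [ 3.000e-04  4.723e-01 -4.521e-01] ang [-1.211e+00 -1.600e-03 -1.000e-03] deg 69.4 dist 0.654
off [ 3.000e-04  4.723e-01 -4.521e-01] ang [ 1.9306e+00 -1.1000e-03  1.8000e-03] deg 110.6 dist 0.654
```

View pics/mat.png

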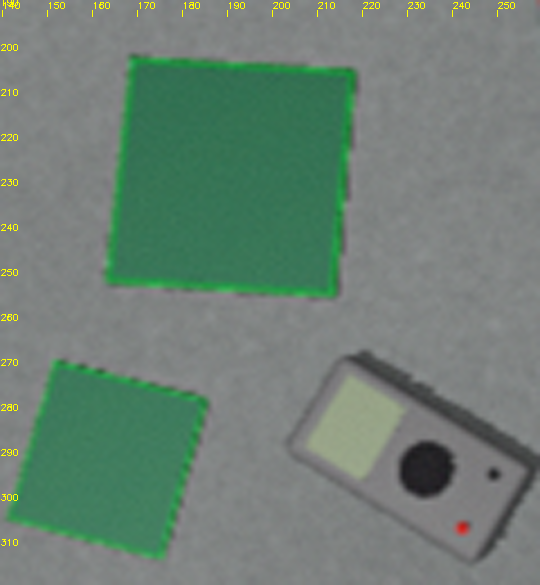

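drive_tool --offset '[[0,0.039,-0.038],[0,0.079,-0.075],[0,0.118,-0.113],[0,0.157,-0.151],[0,0.197,-0.188],[0,0.236,-0.226],[0,0.275,-0.264],[0,0.315,-0.301],[0,0.354,-0.339],[0,0.394,-0.377]]' --angular '[[-0.1,0,0],[-0.2,0,0],[-0.3,0,0],[-0.4,0,0],[-0.5,0,0],[-0.6,0,0],[-0.7,0,0],[-0.8,0,0],[-0.9,0,0],[-1.0,0,0]]' --fingers -1

```text
time_s: 1.35
tool_pos: [0.4649, -0.1148, 0.23]
tool_rot: [137.8, 89.9, 125.9]
force: [0.2, 0.2, -0.3]
grip_width: 0.0871
```

```bash
python3 - <<'E'
from h import *
t=load("top")
c=np.array([atz(t,u,v,.004) for u,v in((169,202),(218.5,205.5),(214.5,255),(163.5,252.5))]);m=c.mean(0);print(c.round(4),m,np.linalg.norm(c-np.roll(c,1,0),axis=1))
e=c[0]+c[1]-c[2]-c[3];print(np.degrees(np.arctan2(e[1],e[0])))
print(telemetry.get_obs()["tool_pos"],telemetry.get_obs()["tool_rot"])
plan([.5115,-.0185,.2],down(0))
E
```

```text
[[0.5343 0.3964 0.004 ]
 [0.524  0.2396 0.004 ]
 [0.3686 0.2462 0.004 ]
 [0.3751 0.4043 0.004 ]] [0.45049075 0.32161044 0.004     ] [0.15935976 0.15720596 0.15551172 0.15822376]
-2.618386852077183
[ 0.46488989 -0.11476151  0.22999674] [137.79196274  89.91728926 125.87594977]
off [0.0301 0.1038 0.0258] ang [-0.208  -0.001  -0.0011] deg 11.9 dist 0.111
```

drive_tool --offset '[[0,0.05,0.01],[0,0.09,0.02],[0.0,0.1038,0.0258],[0.03,0.1038,0.0258],[0.03,0.1038,0.0258]]' --angular '[[-0.1,0,0],[-0.208,-0.001,-0.001],[-0.208,-0.001,-0.001],[-0.208,-0.001,-0.001],[-0.208,-0.001,-0.001]]'

```text
time_s: 1.98
tool_pos: [0.5096, -0.0198, 0.1979]
tool_rot: [178.2, 89.7, 178.0]
force: [0.1, 0.8, -0.4]
grip_width: 0.0867
```

```bash
python3 - <<'E'
from h import *
from cell import vision
plan([.5115,-.0185,.137],down(0))
for n in("scene","top"):
    d=vision.read_camera(n); pickle.dump(d,open(n+"1.pkl","wb"))
crop(load("scene",1),210,120,120,150,3.9,"pics/s1.png")
crop(load("top",1),240,140,110,110,5,"pics/t1.png")
print(proj(load("top",1),telemetry.get_obs()["tool_pos"]))
E
```

```text
off [0.0609 0.0013 0.0022] ang [-0.0025 -0.0052 -0.0002] deg 0.3 dist 0.061
[[302.46227685 196.58140889]]
```

View pics/s1.png

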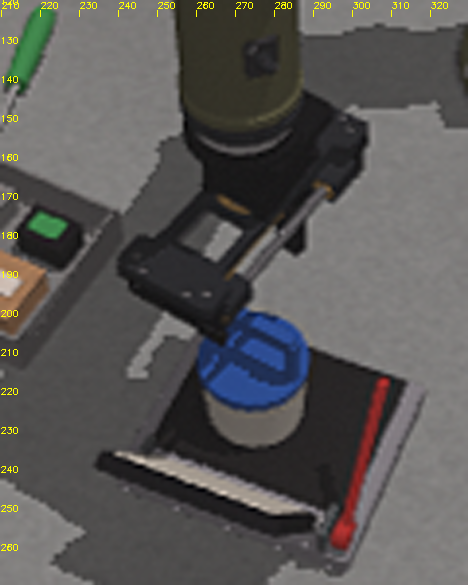

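View pics/t1.png

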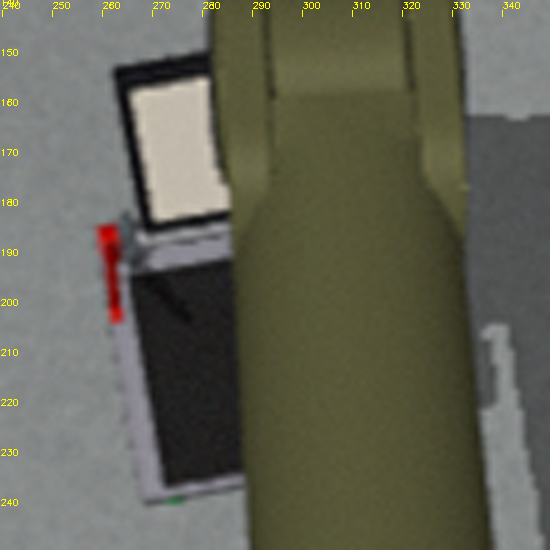

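```bash
python3 - <<'E'
from h import *
s=load("scene");t=load("top")
for P in([.5115,.0195,.156],[.5115,-.0565,.156],[.5115,-.0565,.104],[.5115,.0195,.104]): print(proj(s,P),proj(t,P))
E
```

```text
[[284.97186886 207.34385039]] [[288.03557042 199.82913448]]
[[263.35600656 195.41950578]] [[315.28998637 199.983827  ]]
[[264.28907446 205.57558786]] [[314.35392186 203.66198262]]
[[285.10394977 217.26392578]] [[288.19289011 203.51028095]]
```

Bar ends and leg feet match the pictures. Descending and gripping.

drive_tool --offset '[[0.015,0.0013,0.0022],[0.03,0.0013,0.0022],[0.045,0.0013,0.0022],[0.0609,0.0013,0.0022],[0.0609,0.0013,0.0022],[0.0609,0.0013,0.0022]]' --angular '[[-0.0025,-0.0052,0],[-0.0025,-0.0052,0],[-0.0025,-0.0052,0],[-0.0025,-0.0052,0],[-0.0025,-0.0052,0],[-0.0025,-0.0052,0]]'

```text
time_s: 2.82
tool_pos: [0.5138, -0.0183, 0.1395]
tool_rot: [-0.1, 89.7, -0.1]
force: [0.4, 0.2, -0.0]
grip_width: 0.0872
```

drive_tool --offset '[[0,0,0],[0,0,0],[0,0,0],[0,0,0],[0,0,0],[0,0,0],[0,0,0],[0,0,0]]' --angular '[[0,0,0],[0,0,0],[0,0,0],[0,0,0],[0,0,0],[0,0,0],[0,0,0],[0,0,0]]' --fingers 1 --squeeze 40

```text
time_s: 3.82
tool_pos: [0.5135, -0.0183, 0.1395]
tool_rot: [-0.6, 89.8, -0.6]
force: [-0.2, -0.2, 1.4]
grip_width: 0.0152
```

drive_tool --offset '[[0,0,0],[0,0,0],[0,0,0],[0,0,0]]' --angular '[[0,0,0],[0,0,0],[0,0,0],[0,0,0]]'

```text
time_s: 4.32
tool_pos: [0.5133, -0.0183, 0.1393]
tool_rot: [2.0, 89.8, 2.0]
force: [-0.7, -0.1, -3.1]
grip_width: 0.0114
```

drive_tool --offset '[[-0.01,0,0],[-0.02,0,0],[-0.03,0,0],[-0.04,0,0],[-0.04,0,0],[-0.04,0,0]]' --angular '[[0,0,0],[0,0,0],[0,0,0],[0,0,0],[0,0,0],[0,0,0]]'

```text
time_s: 5.08
tool_pos: [0.5129, -0.0183, 0.1791]
tool_rot: [0.3, 89.8, 0.3]
force: [0.4, -0.4, -4.1]
grip_width: 0.0119
```

```bash
python3 - <<'E'
from h import *
from cell import vision
d=vision.read_camera("scene"); pickle.dump(d,open("scene2.pkl","wb"))
crop(d,210,120,120,150,3.9,"pics/s2.png")
print(telemetry.get_obs())
E
```

```text
{'time_s': 5.125, 'qpos': array([ 36.29988978,   5.9565869 , -39.11528406, 105.30299628,
         3.99711763,  69.94333456,  -4.02227376]), 'joint_velocities': array([-0.04023969,  0.18018318, -0.03836271,  0.16926277, -0.01991625,
       -0.07318525, -0.04247758]), 'effort': array([-1.20417197e-02, -3.10158420e+01, -2.07790531e+00, -3.17804217e+01,
       -5.01408346e-02,  5.61178349e-04,  6.33247764e-04]), 'tool_pos': array([ 0.51278206, -0.0183229 ,  0.17885647]), 'tool_rot': array([ 2.47932393, 89.82991683,  2.48230944]), 'force': array([-0.2544386 ,  0.58496918, -3.20146999]), 'wrist_torque': array([ 0.03566728, -0.09564553,  0.00105388]), 'grip_width': 0.011462399532710449}
```

View pics/s2.png

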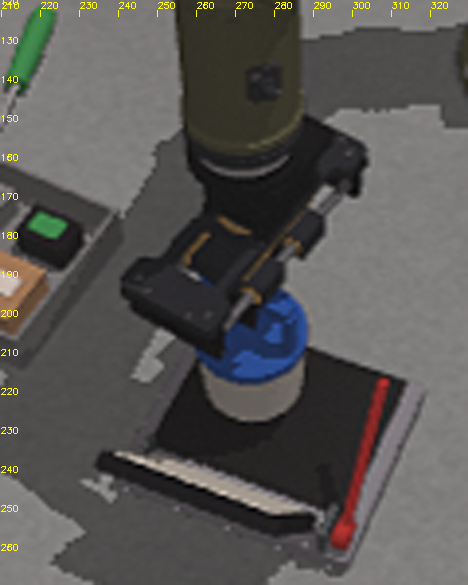

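drive_tool --offset '[[-0.02,0,0],[-0.04,0,0],[-0.06,0,0],[-0.08,0,0],[-0.1,0,0],[-0.117,0,0],[-0.117,0,0],[-0.117,0,0]]' --angular '[[0,0,0],[0,0,0],[0,0,0],[0,0,0],[0,0,0],[0,0,0],[0,0,0],[0,0,0]]'

```text
time_s: 6.12
tool_pos: [0.512, -0.0184, 0.295]
tool_rot: [11.9, 89.9, 11.9]
force: [0.7, 0.4, -3.7]
grip_width: 0.0118
```

```bash
python3 - <<'E'
from h import *
print(telemetry.get_obs()["tool_pos"],telemetry.get_obs()["grip_width"],telemetry.get_obs()["qpos"])
plan([.4505,.3216,.295],down(30))
E
```

```text
[ 0.51202331 -0.01836255  0.29496786] 0.011777178628370058 [ 37.31054917   1.75381007 -38.71553644  95.485227     1.087768
  83.05567322  -1.5185379 ]
off [-0.      0.34   -0.0615] ang [-5.235e-01  1.600e-03  1.000e-04] deg 30.0 dist 0.345
```

drive_tool --offset '[[0,0.015,-0.003],[0,0.045,-0.008],[0,0.085,-0.015],[0,0.13,-0.024],[0,0.175,-0.032],[0,0.22,-0.04],[0,0.26,-0.047],[0,0.295,-0.053],[0,0.325,-0.059],[0,0.34,-0.0615]]' --angular '[[-0.02,0,0],[-0.06,0,0],[-0.13,0,0],[-0.2,0,0],[-0.27,0,0],[-0.34,0,0],[-0.4,0,0],[-0.46,0,0],[-0.5,0,0],[-0.523,0,0]]'

```text
time_s: 7.38
tool_pos: [0.4476, 0.3255, 0.2952]
tool_rot: [34.7, 89.9, 65.1]
force: [-0.7, 0.8, -2.9]
grip_width: 0.0118
```

drive_tool --offset '[[0,0,0],[0,0,0]]' --angular '[[0,0,0],[0,0,0]]'

```text
time_s: 7.62
tool_pos: [0.4475, 0.3249, 0.2951]
tool_rot: [14.9, 89.9, 45.2]
force: [-0.2, -0.6, -3.4]
grip_width: 0.0115
```

```bash
python3 - <<'E'
from h import *
print(telemetry.get_obs()["tool_pos"],telemetry.get_obs()["grip_width"],telemetry.get_obs()["qpos"])
plan([.4505,.3216,.1165],down(30))
E
```

```text
[0.44750364 0.32488277 0.29506841] 0.011515698015748584 [ 12.44569146  11.1065947  -57.9347667   89.83810577   9.4433721
  84.23673791 -15.58017956]
off [ 0.1786 -0.0044  0.0008] ang [ 0.0064  0.0009 -0.0002] deg 0.4 dist 0.179
```

drive_tool --offset '[[0.015,-0.001,0],[0.035,-0.002,0],[0.06,-0.003,0],[0.085,-0.004,0],[0.11,-0.0044,0.0008],[0.13,-0.0044,0.0008],[0.15,-0.0044,0.0008],[0.163,-0.0044,0.0008],[0.171,-0.0044,0.0008],[0.175,-0.0044,0.0008]]' --angular '[[0,0,0],[0,0,0],[0,0,0],[0,0,0],[0,0,0],[0,0,0],[0,0,0],[0,0,0],[0,0,0],[0,0,0]]'

```text
time_s: 8.88
tool_pos: [0.4507, 0.3218, 0.1199]
tool_rot: [16.3, 89.9, 46.7]
force: [0.7, -0.2, -3.2]
grip_width: 0.0121
```

drive_tool --offset '[[0,0,0],[0,0,0]]' --angular '[[0,0,0],[0,0,0]]'

```text
time_s: 9.12
tool_pos: [0.451, 0.3221, 0.1205]
tool_rot: [7.7, 89.9, 38.1]
force: [0.0, 0.1, -3.5]
grip_width: 0.0118
```

```bash
python3 - <<'E'
from h import *
from cell import vision
d=vision.read_camera("scene"); pickle.dump(d,open("scene3.pkl","wb"))
crop(d,310,190,140,130,4.3,"pics/s3.png")
o=telemetry.get_obs();print(o["tool_pos"],o["force"],o["grip_width"],o["qpos"])
E
```

```text
[0.45098423 0.32206927 0.12047401] [-0.36131678 -0.17063004 -3.3085098 ] 0.01162418112709782 [  8.7641576   19.42316725 -54.84476318 103.26203388  17.31522157
  66.12683416 -21.26672524]
```

View pics/s3.png

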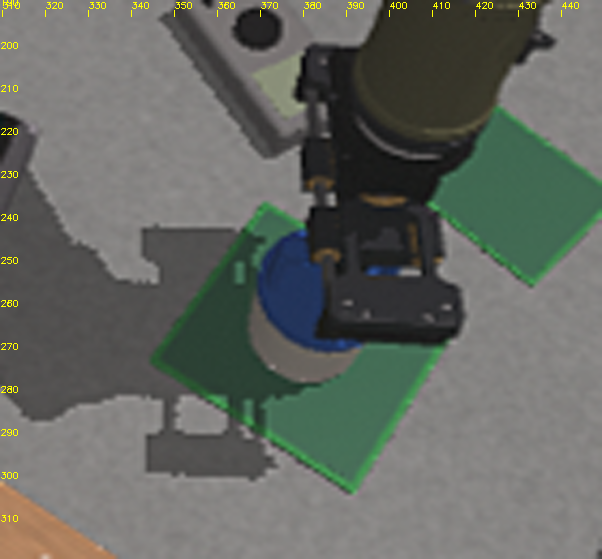

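drive_tool --offset '[[0.0025,0,0],[0.005,0,0],[0.0065,0,0],[0.0075,0,0],[0.0075,0,0]]' --angular '[[0,0,0],[0,0,0],[0,0,0],[0,0,0],[0,0,0]]'

```text
time_s: 9.8
tool_pos: [0.451, 0.3222, 0.1133]
tool_rot: [4.1, 89.9, 34.5]
force: [-1.3, -0.1, 0.3]
grip_width: 0.0115
```

Weight is off the wrist, so it's seated. Open.

drive_tool --offset '[[0,0,0],[0,0,0],[0,0,0],[0,0,0],[0,0,0],[0,0,0],[0,0,0],[0,0,0]]' --angular '[[0,0,0],[0,0,0],[0,0,0],[0,0,0],[0,0,0],[0,0,0],[0,0,0],[0,0,0]]' --fingers -1

```text
time_s: 10.8
tool_pos: [0.451, 0.3222, 0.1133]
tool_rot: [4.2, 89.9, 34.5]
force: [-0.2, -0.3, -0.7]
grip_width: 0.0822
```

drive_tool --offset '[[-0.01,0,0],[-0.03,0,0],[-0.06,0,0],[-0.1,0,0],[-0.14,0,0],[-0.17,0,0],[-0.17,0,0]]' --angular '[[0,0,0],[0,0,0],[0,0,0],[0,0,0],[0,0,0],[0,0,0],[0,0,0]]'

```text
time_s: 11.68
tool_pos: [0.4516, 0.3235, 0.2872]
tool_rot: [-1.6, 89.5, 28.8]
force: [0.0, 0.5, -0.5]
grip_width: 0.0869
```

```bash
python3 - <<'E'
from h import *
from cell import vision
for n in("scene","top"):
    d=vision.read_camera(n); pickle.dump(d,open(n+"4.pkl","wb"))
crop(load("scene",4),225,190,200,130,4,"pics/s4.png")
crop(load("top",4),150,140,190,130,4,"pics/t4.png")
o=telemetry.get_obs();print(o["tool_pos"],o["tool_rot"],o["force"],o["grip_width"],o["qpos"])
E
```

```text
[0.45057754 0.32203497 0.28384911] [-6.55447861 89.81896676 23.82888559] [-0.16570432  0.15479525 -0.46118954] 0.08709259842020975 [ 12.86288245  11.40748096 -57.98011344  90.90495701   9.79338502
  82.92053481 -15.40753561]
```

View pics/s4.png

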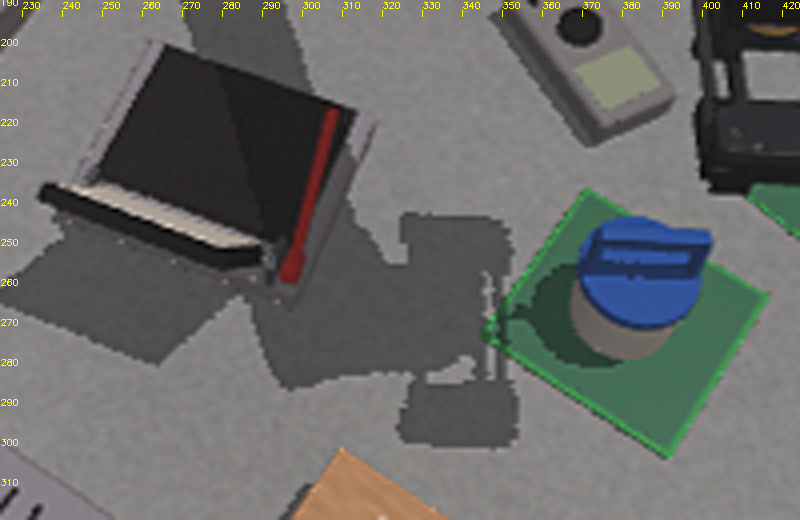

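View pics/t4.png

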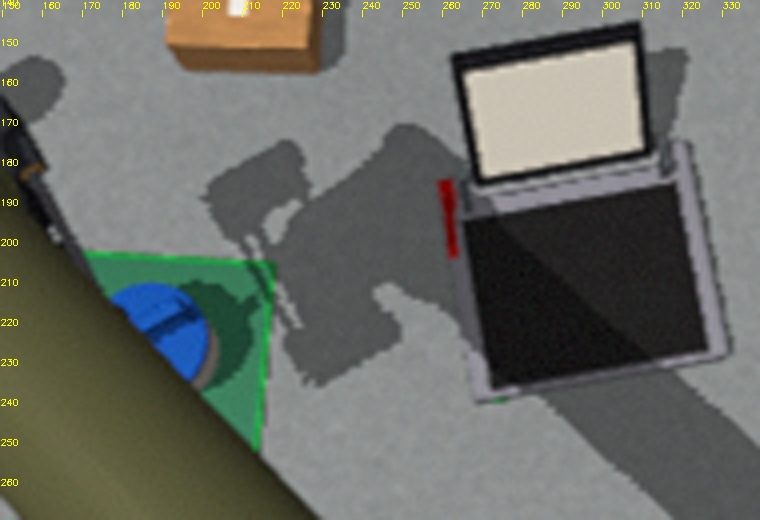

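```bash
cat > fit.py <<'E'
from h import *
from scipy.optimize import least_squares
def pts(p,th,L):  # th: lean forward rad; L local (x,y,z)
    L=np.atleast_2d(np.array(L,float));c,s=np.cos(th),np.sin(th)
    X=.085-s*L[:,2]+c*L[:,0];Z=.04+c*L[:,2]+s*L[:,0];Y=L[:,1]
    a,b=np.cos(p[2]),np.sin(p[2])
    return np.c_[p[0]+a*X-b*Y,p[1]+b*X+a*Y,Z]
def stand(p,x,y,z):
    a,b=np.cos(p[2]),np.sin(p[2]);return np.array([p[0]+a*x-b*y,p[1]+b*x+a*y,z])
E
python3 - <<'E'
from fit import *
t,s=load("top",4),load("scene",4)
# obs: local pts: T top-corner front(-.007) etc
P=[(t,(-.007,.07,.135),(261.5,153.5)),(t,(-.007,-.07,.135),(308.5,146.5)),
   (t,(-.007,.07,.005),(268.3,185.5)),(t,(-.007,-.07,.005),(312,178)),
   (s,(-.007,-.07,.135),(235,236)),(s,(-.007,.07,.135),(278.5,254)),(s,(.007,.07,.135),(279,257.5))]
S=[(t,(.1,-.1),(320,175)),(t,(-.075,-.1),(331,228)),(t,(-.075,.1),(268.5,239)),(s,(-.075,.1),(317.5,218.5))]
A=[(t,(0,.091,.135),(262,203.5)),(s,(0,.091,.135),(308,216.5)),(s,(0,.091,0),(296.5,257)),(t,(0,.091,0),(260.8,187))]
def f(q):
    p=q[:3];r=[proj(d,pts(p,q[3],l))[0]-o for d,l,o in P]+[proj(d,stand(p,*l,.028))[0]-o for d,l,o in S]+[proj(d,pts(p,q[4],l))[0]-o for d,l,o in A]
    return np.concatenate(r)
r=least_squares(f,[.506,-.0016,.18,-.4,.6],loss='soft_l1')
print(r.x[:3],np.degrees(r.x[2:]));print(f(r.x).reshape(-1,2).round(1))
np.save("fit.npy",r.x)
p=r.x[:3]
for d,n in((t,"t"),(s,"s")):
    L=[]
    for th,y0,y1,col in((r.x[3],-.07,.07,(0,0,255)),):
        for x in(-.007,.007):
            q=proj(d,pts(p,th,[(x,y0,.005),(x,y1,.005),(x,y1,.135),(x,y0,.135)]));L+=[(q[i],q[(i+1)%4],col) for i in range(4)]
    q=proj(d,pts(p,r.x[4],[(0,.091,0),(0,.091,.135)]));L.append((q[0],q[1],(0,255,0)))
    q=proj(d,[stand(p,x,y,.03) for x,y in((-.075,-.1),(-.075,.1),(.1,.1),(.1,-.1))]);L+=[(q[i],q[(i+1)%4],(255,255,0)) for i in range(4)]
    crop(d,*((250,140,85,105,5.7) if n=="t" else (225,190,100,90,6.6)),f"pics/f{n}.png",L)
E
```

```text
[ 0.50826588 -0.00078358  0.18377723] [ 10.52965984 -31.22954872  33.93038732]
[[ 0.2  1. ]
 [ 1.7 -0.4]
 [-0.5  1. ]
 [ 0.7  0.6]
 [-1.2 -0.2]
 [ 2.6  0. ]
 [ 0.3  1.5]
 [ 0.8 -2.1]
 [ 0.7 -0.4]
 [-1.5  0. ]
 [ 1.2  0.3]
 [ 0.7  0.1]
 [-0.1  0.6]
 [ 0.5  0.4]
 [ 0.2  0.2]]
```

View pics/ft.png

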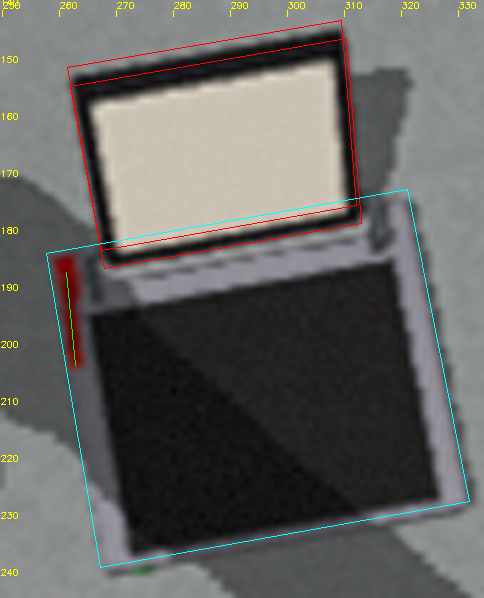

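View pics/fs.png

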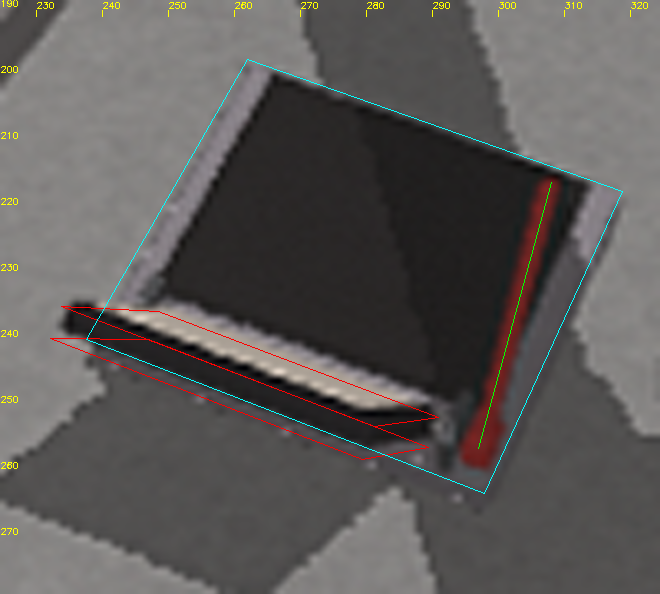

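```bash
python3 - <<'E'
from fit import *
p=np.load("fit.npy")[:3]
for phi in(34,36,38,40,42):
    a=np.radians(phi);s=(.125-.04-.007*np.sin(a))/np.cos(a);x=.085-s*np.sin(a)+.007*np.cos(a);print(phi,s,x+.015)
T=stand(p,.22,0,.284);print(T)
plan(T,down(10.5))
E
```

```text
34 0.09780696600493496 0.05111030170792108
36 0.09997998039144458 0.04689636096204287
38 0.10239754889562218 0.04247384925243708
40 0.10508592217500272 0.037814382375257166
42 0.10807595370645708 0.032885085341928244
[0.72456118 0.03942021 0.284     ]
off [ 3.000e-04 -3.824e-01  9.340e-02] ang [ 3.47e-01  3.20e-03 -2.00e-04] deg 19.9 dist 0.394
```

drive_tool --offset '[[0,-0.04,0.009],[0,-0.08,0.019],[0,-0.12,0.029],[0,-0.16,0.039],[0,-0.2,0.049],[0,-0.24,0.059],[0,-0.28,0.068],[0,-0.32,0.078],[0,-0.36,0.088],[0,-0.3824,0.0934]]' --angular '[[0.03,0,0],[0.07,0,0],[0.1,0,0],[0.14,0,0],[0.18,0,0],[0.21,0,0],[0.25,0,0],[0.28,0,0],[0.32,0.003,0],[0.347,0.003,0]]' --fingers 1 --squeeze 50

```text
time_s: 13.02
tool_pos: [0.7264, 0.0343, 0.282]
tool_rot: [-166.9, 89.9, -156.7]
force: [0.7, 0.6, 0.4]
grip_width: 0.0016
```

drive_tool --offset '[[0,0,0],[0,0,0],[0,0,0]]' --angular '[[0,0,0],[0,0,0],[0,0,0]]'

```text
time_s: 13.4
tool_pos: [0.7258, 0.0356, 0.2822]
tool_rot: [-178.9, 89.9, -168.7]
force: [0.1, -0.0, -0.5]
grip_width: 0.0002
```

```bash
python3 - <<'E'
from fit import *
p=np.load("fit.npy")[:3]
o=telemetry.get_obs();print(o["tool_pos"],o["tool_rot"],o["force"],o["grip_width"],o["qpos"])
plan(stand(p,.215,0,.133),down(10.5))
plan(stand(p,.06,0,.133),down(10.5))
E
```

```text
[0.72582094 0.0356093  0.28215531] [-178.9455513    89.85582265 -168.70173545] [ 0.07471981 -0.04069971 -0.47206368] 0.0002404675261632905 [ 20.39912914  32.89414164 -42.36324198  63.92676815  21.45285774
  90.63679239  -6.60600087]
off [ 0.1492  0.004  -0.0052] ang [-0.0045 -0.0025  0.    ] deg 0.3 dist 0.149
off [ 0.1496  0.0032 -0.1602] ang [-0.0045 -0.0025  0.    ] deg 0.3 dist 0.219
```

drive_tool --offset '[[0.03,0.004,-0.005],[0.06,0.004,-0.005],[0.09,0.004,-0.005],[0.12,0.004,-0.005],[0.14,0.004,-0.005],[0.1495,0.004,-0.005],[0.1495,0.004,-0.005],[0.1495,0.004,-0.005]]' --angular '[[-0.004,-0.002,0],[-0.004,-0.002,0],[-0.004,-0.002,0],[-0.004,-0.002,0],[-0.004,-0.002,0],[-0.004,-0.002,0],[-0.004,-0.002,0],[-0.004,-0.002,0]]'

```text
time_s: 14.4
tool_pos: [0.7205, 0.0388, 0.1341]
tool_rot: [-5.3, 89.9, 5.2]
force: [-0.7, 0.5, -0.2]
grip_width: 0.0002
```

```bash
python3 - <<'E'
from fit import *
from cell import vision
p=np.load("fit.npy")[:3]
plan(stand(p,.12,0,.133),down(10.5));o=telemetry.get_obs();print(o["tool_pos"],o["force"])
d=vision.read_camera("scene");crop(d,190,150,140,130,4.3,"pics/s5.png")
E
```

```text
off [ 0.0009 -0.0003 -0.0959] ang [-0.0005  0.0015  0.0001] deg 0.1 dist 0.096
[0.7205445  0.03882715 0.13408457] [-0.71706289  0.52305889 -0.23308108]
```

View pics/s5.png

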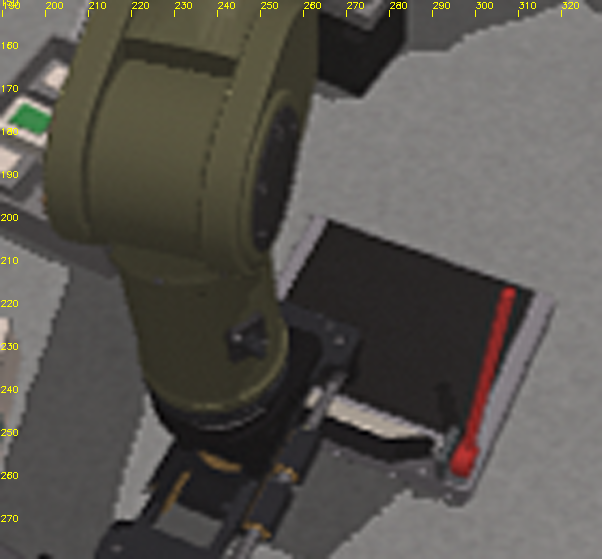

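drive_tool --offset '[[0,0,-0.012],[0,0,-0.024],[0,0,-0.036],[0,0,-0.048],[0,0,-0.06],[0,0,-0.072],[0,0,-0.084],[0,0,-0.096],[0,0,-0.108],[0,0,-0.12]]' --angular '[[0,0,0],[0,0,0],[0,0,0],[0,0,0],[0,0,0],[0,0,0],[0,0,0],[0,0,0],[0,0,0],[0,0,0]]'

```text
time_s: 15.7
tool_pos: [0.6121, 0.0186, 0.1437]
tool_rot: [-8.0, 88.5, 2.4]
force: [5.8, 1.3, 8.1]
grip_width: 0.0008
```

```bash
python3 - <<'E'
from fit import *
from cell import vision
p=np.load("fit.npy")[:3]
plan(stand(p,.055,0,.133),down(10.5));o=telemetry.get_obs();print(o["tool_pos"],o["force"],o["wrist_torque"],o["grip_width"])
d=vision.read_camera("scene");crop(d,190,150,140,130,4.3,"pics/s6.png")
E
```

```text
off [ 0.0093 -0.0001 -0.0509] ang [-0.0005  0.0265  0.0037] deg 1.5 dist 0.052
[0.61209291 0.01861119 0.14367812] [5.76105475 1.32289361 8.14531858] [ 0.14618464 -1.2043341   0.01970321] 0.0007872813450342366
```

View pics/s6.png

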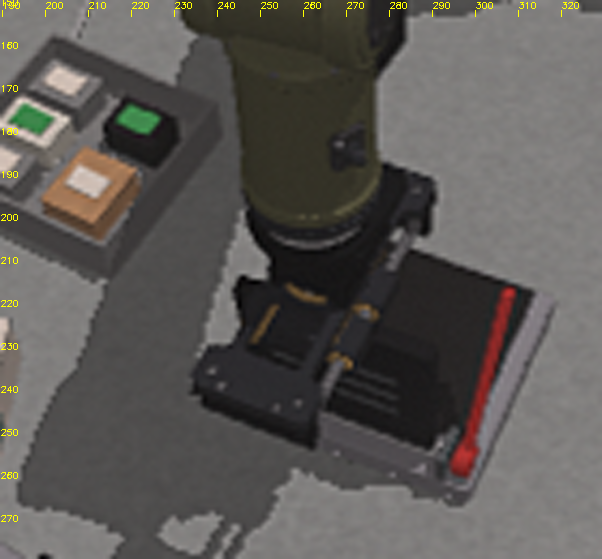

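drive_tool --offset '[[0,0,-0.01],[0,0,-0.02],[0,0,-0.03],[0,0,-0.035],[0,0,-0.035]]' --angular '[[0,0.0265,0.003],[0,0.0265,0.003],[0,0.0265,0.003],[0,0.0265,0.003],[0,0.0265,0.003]]'

```text
time_s: 16.38
tool_pos: [0.5758, 0.0118, 0.1411]
tool_rot: [-140.1, 89.9, -129.6]
force: [7.3, 1.6, -1.3]
grip_width: 0.0005
```

```bash
cat > st.py <<'E'
from fit import *
from cell import vision
import sys
p=np.load("fit.npy")[:3]
o=telemetry.get_obs();d=o["tool_pos"]-[p[0],p[1],0];a,b=np.cos(p[2]),np.sin(p[2])
print("standxyz",a*d[0]+b*d[1],-b*d[0]+a*d[1],d[2],"F",o["force"],"rot",o["tool_rot"],"T",o["wrist_torque"])
plan(stand(p,.05,0,.14),down(10.5))
n=sys.argv[1]
for c in("scene","top"):
    d=vision.read_camera(c);pickle.dump(d,open(c+n+".pkl","wb"))
crop(load("scene",n),215,180,120,100,5.5,f"pics/s{n}.png");crop(load("top",n),240,140,100,110,5.3,f"pics/t{n}.png")
E
python3 st.py 7
```

```text
standxyz 0.06865325094822465 6.638735818365743e-05 0.1411293211818552 F [ 7.29320745  1.5804271  -1.34289028] rot [-140.11125851   89.9132147  -129.64051201] T [ 0.33437767 -1.98344896  0.06100276]
off [ 0.0012 -0.0001 -0.0187] ang [-0.0005 -0.0012  0.001 ] deg 0.1 dist 0.019
```

View pics/s7.png

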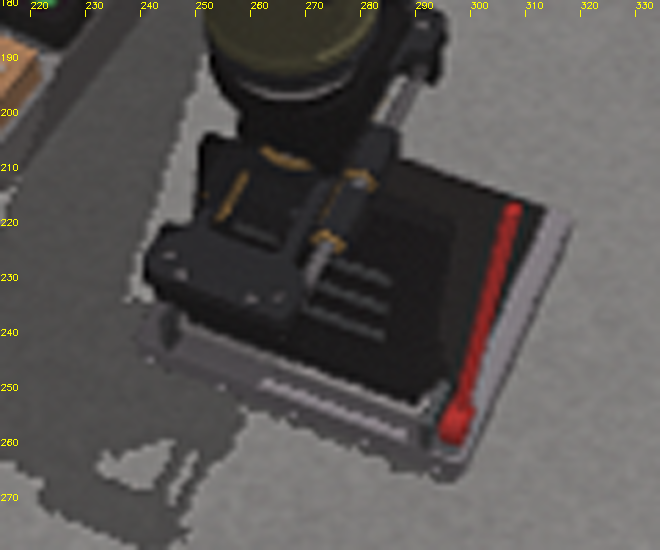

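View pics/t7.png

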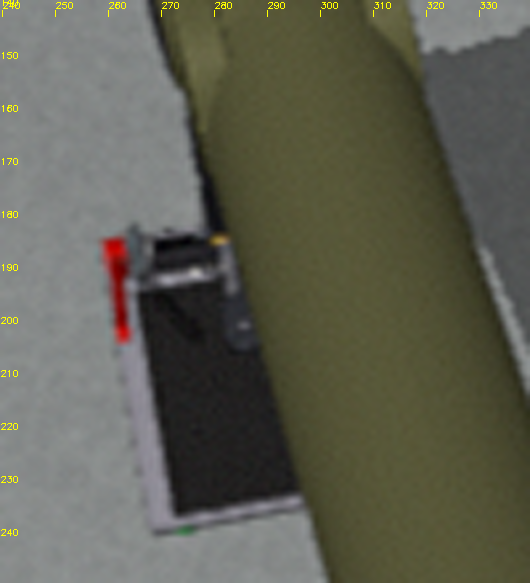

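drive_tool --offset '[[0,0,-0.008],[0,0,-0.016],[0,0,-0.024],[0,0,-0.03],[0,0,-0.033],[0,0,-0.033]]' --angular '[[0,0,0],[0,0,0],[0,0,0],[0,0,0],[0,0,0],[0,0,0]]'

```text
time_s: 17.23
tool_pos: [0.5462, 0.0065, 0.1427]
tool_rot: [-12.8, 89.6, -2.3]
force: [6.8, 1.4, 0.5]
grip_width: 0.0003
```

```bash
python3 st.py 8
```

```text
standxyz 0.03867267738630738 0.00020640709104787196 0.14270034715542407 F [6.78841267 1.36578013 0.53005182] rot [-12.76802219  89.58935457  -2.28938127] T [ 0.31888342 -1.5862232  -0.05710458]
off [ 0.0028 -0.0002  0.0113] ang [-0.0004  0.007   0.0016] deg 0.4 dist 0.012
```

View pics/s8.png

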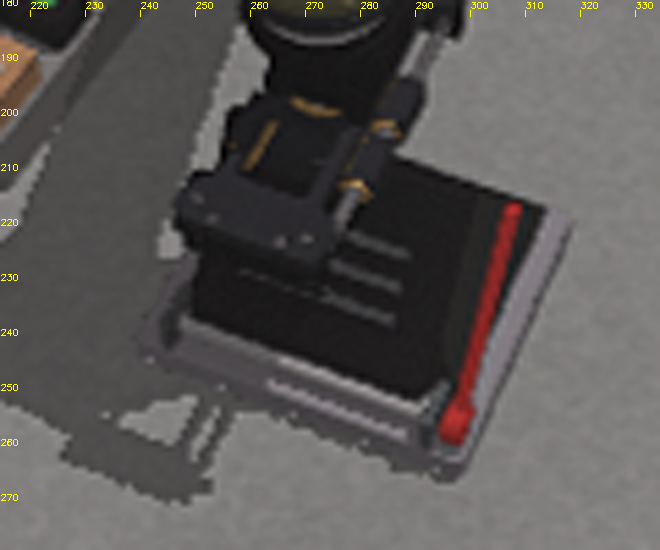

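View pics/t8.png

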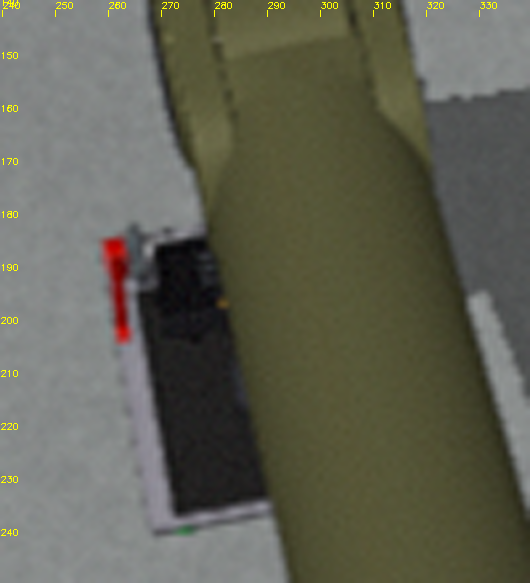

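drive_tool --offset '[[0,0,0.008],[0,0,0.016],[0,0,0.024],[-0.005,0,0.04],[-0.03,0,0.06],[-0.07,0,0.08],[-0.11,0,0.1],[-0.14,0,0.12],[-0.14,0,0.14],[-0.14,0,0.14]]' --angular '[[0,0,0],[0,0,0],[0,0,0],[0,0,0],[0,0,0],[0,0,0],[0,0,0],[0,0,0],[0,0,0],[0,0,0]]'

```text
time_s: 18.58
tool_pos: [0.6833, 0.0324, 0.282]
tool_rot: [-2.6, 89.8, 7.9]
force: [-1.0, 0.3, -0.5]
grip_width: 0.0004
```

```bash
python3 st.py 9
```

```text
standxyz 0.17810168971020268 0.0005968557535068197 0.2820085736075981 F [-0.97291147  0.31326425 -0.51109422] rot [-2.56014796 89.75146036  7.94553085] T [ 0.00131662 -0.02123119  0.06960132]
off [ 0.1415 -0.0006 -0.1287] ang [0.0001 0.0043 0.0002] deg 0.2 dist 0.191
```

View pics/s9.png

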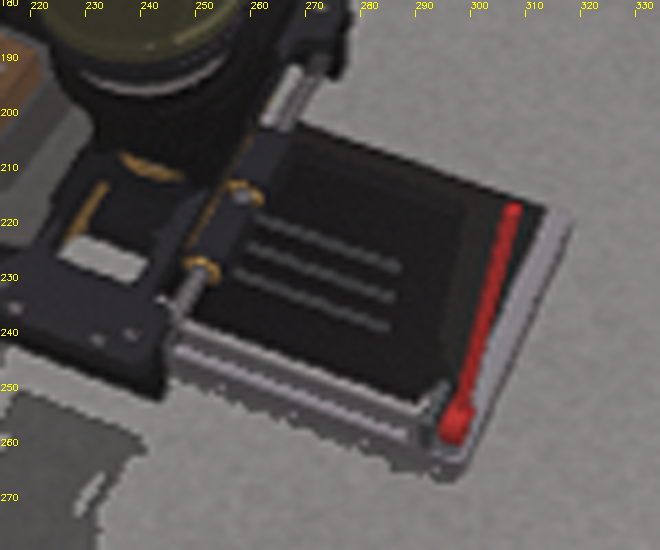

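View pics/t9.png

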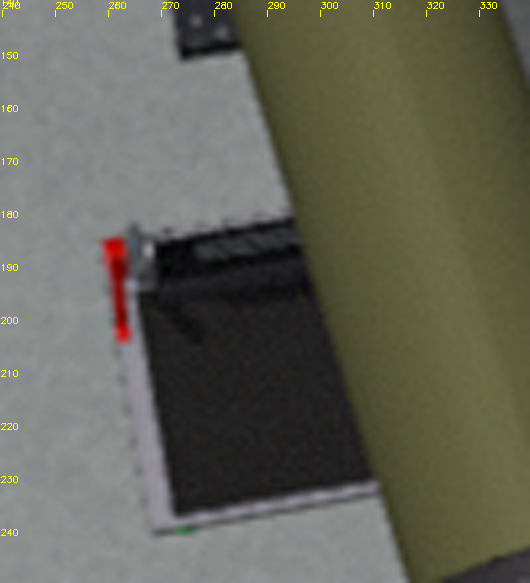

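```bash
cat > enh.py <<'E'
from fit import *
import sys
n=sys.argv[1];angs=[float(a) for a in sys.argv[2:]]
p=np.load("fit.npy")[:3]
for c,w in(("scene",(240,190,80,75,7.8)),("top",(252,175,85,45,8))):
    d=load(c,n);e=dict(d);im=d["pixels"].astype(float)/255;e["pixels"]=(255*np.clip(im*2.5,0,1)**.6).astype(np.uint8)
    L=[]
    for a,col in zip(angs,((0,0,255),(255,255,0))):
        for x in(-.007,.007):
            q=proj(d,pts(p,np.radians(a),[(x,-.07,.005),(x,.07,.005),(x,.07,.135),(x,-.07,.135)]));L+=[(q[i],q[(i+1)%4],col) for i in range(4)]
    q=proj(d,pts(p,np.radians(33.9),[(0,.091,0),(0,.091,.135)]));L.append((q[0],q[1],(0,255,0)))
    if not angs: L=[]
    crop(e,*w,f"pics/e{c[0]}{n}_{len(angs)}.png",L)
E
python3 enh.py 9; python3 enh.py 9 25 35
```

```text
(no output)
```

View pics/es9_0.png

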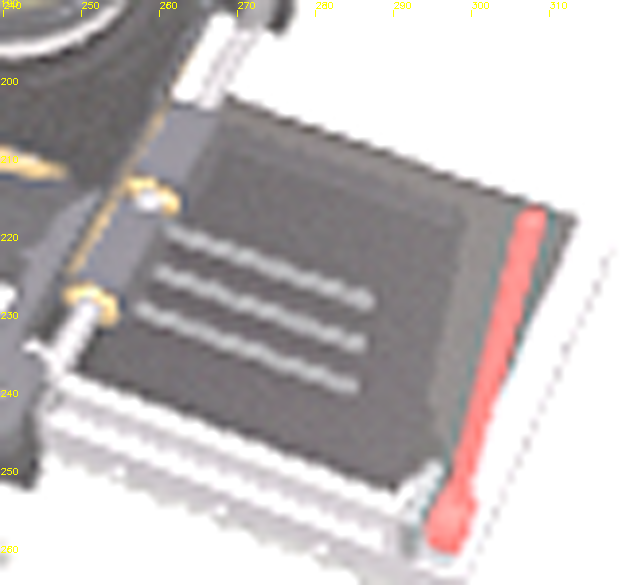

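View pics/es9_2.png

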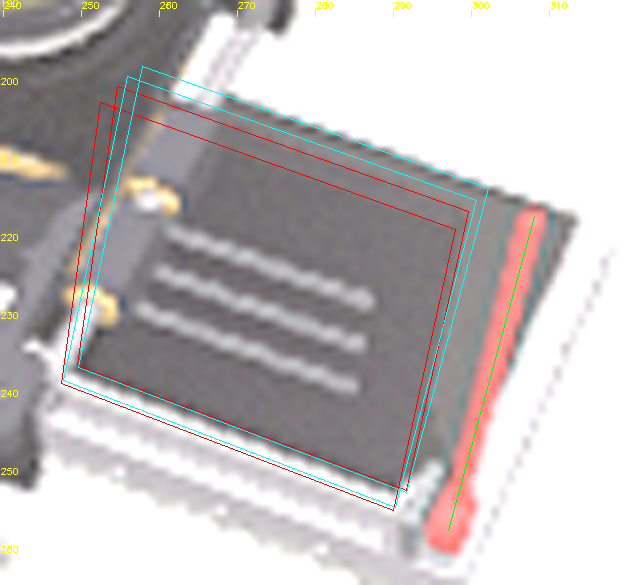

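View pics/et9_0.png

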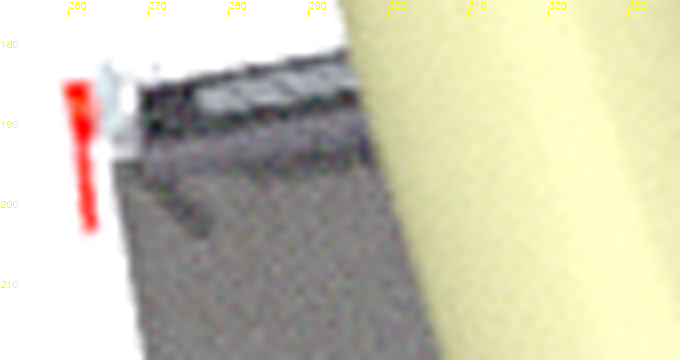

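View pics/et9_2.png

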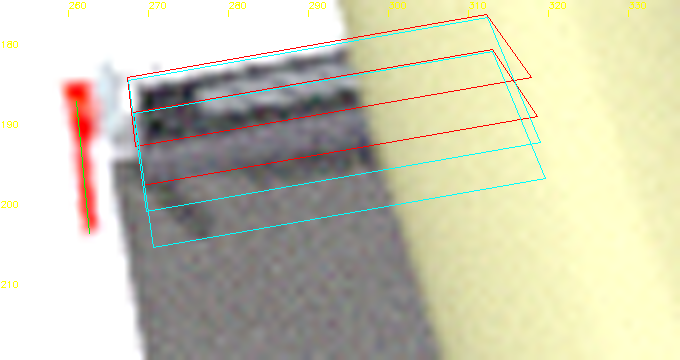

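```bash
python3 - <<'E'
from fit import *
p=np.load("fit.npy")[:3]
plan(stand(p,.12,0,.131),down(10.5));plan(stand(p,.04,0,.131),down(10.5))
E
```

```text
off [ 0.151  -0.0004 -0.0575] ang [0.0001 0.0038 0.001 ] deg 0.2 dist 0.162
off [ 0.1507 -0.0004 -0.1375] ang [0.0001 0.0038 0.001 ] deg 0.2 dist 0.204
```

drive_tool --offset '[[0.03,0,-0.01],[0.06,0,-0.02],[0.09,0,-0.035],[0.12,0,-0.045],[0.14,0,-0.0575],[0.151,0,-0.0575],[0.151,0,-0.07],[0.151,0,-0.085],[0.151,0,-0.1],[0.151,0,-0.11]]' --angular '[[0,0.0038,0.001],[0,0.0038,0.001],[0,0.0038,0.001],[0,0.0038,0.001],[0,0.0038,0.001],[0,0.0038,0.001],[0,0.0038,0.001],[0,0.0038,0.001],[0,0.0038,0.001],[0,0.0038,0.001]]'

```text
time_s: 19.92
tool_pos: [0.574, 0.0118, 0.1314]
tool_rot: [-46.3, 89.9, -35.8]
force: [-0.8, -0.1, 0.6]
grip_width: 0.0003
```

```bash
python3 - <<'E'
from fit import *
p=np.load("fit.npy")[:3];o=telemetry.get_obs();print(o["tool_pos"],o["force"])
plan(stand(p,.027,0,.131),down(10.5))
E
```

```text
[0.57397585 0.01175672 0.13144883] [-0.80484698 -0.08786134  0.55346963]
off [ 0.0004 -0.0003 -0.0399] ang [0.0001 0.0007 0.0007] deg 0.1 dist 0.04
```

drive_tool --offset '[[0,0,-0.003],[0,0,-0.006]]' --angular '[[0,0,0],[0,0,0]]'

```text
time_s: 20.18
tool_pos: [0.5682, 0.0106, 0.1318]
tool_rot: [-32.9, 89.9, -22.5]
force: [-0.1, -1.8, -0.6]
grip_width: 0.0003
```

drive_tool --offset '[[0,0,-0.003]]' --angular '[[0,0,0]]'

```text
time_s: 20.3
tool_pos: [0.5657, 0.0102, 0.1319]
tool_rot: [-14.4, 89.9, -3.9]
force: [0.9, -0.9, 0.7]
grip_width: 0.0008
```

drive_tool --offset '[[0,0,-0.003]]' --angular '[[0,0,0]]'

```text
time_s: 20.42
tool_pos: [0.5634, 0.0098, 0.1321]
tool_rot: [-6.3, 89.8, 4.2]
force: [2.9, -0.4, -0.8]
grip_width: 0.0002
```

drive_tool --offset '[[0,0,-0.003]]' --angular '[[0,0,0]]'

```text
time_s: 20.55
tool_pos: [0.5614, 0.0095, 0.1325]
tool_rot: [-2.1, 89.6, 8.5]
force: [3.7, 0.1, -0.6]
grip_width: 0.0005
```

drive_tool --offset '[[0,0,-0.003]]' --angular '[[0,0,0]]'

```text
time_s: 20.68
tool_pos: [0.5594, 0.0093, 0.1328]
tool_rot: [-1.0, 89.5, 9.5]
force: [5.1, 1.2, -1.1]
grip_width: 0.0008
```

drive_tool --offset '[[0.001,0,-0.006],[0.001,0,-0.012],[0.001,0,-0.018],[0.001,0,-0.023],[0.001,0,-0.026],[0.001,0,-0.026],[0.001,0,-0.026]]' --angular '[[0,0.007,0],[0,0.007,0],[0,0.007,0],[0,0.007,0],[0,0.007,0],[0,0.007,0],[0,0.007,0]]'

```text
time_s: 21.55
tool_pos: [0.5362, 0.0051, 0.133]
tool_rot: [-3.0, 89.5, 7.5]
force: [5.6, 1.1, 2.1]
grip_width: 0.0003
```

```bash
python3 st.py 10
```

```text
standxyz 0.028555544910565316 0.0006821485505753505 0.13299714501395613 F [5.59973816 1.10806769 2.1381107 ] rot [-3.01644684 89.53588563  7.52719616] T [ 0.20199834 -1.59295065 -0.01427337]
off [-0.0068 -0.0007  0.0215] ang [0.0008 0.0081 0.0004] deg 0.5 dist 0.023
```

drive_tool --offset '[[0.001,0,-0.003],[0.001,0,-0.006],[0.001,0,-0.007],[0.001,0,-0.007]]' --angular '[[0,0.008,0],[0,0.008,0],[0,0.008,0],[0,0.008,0]]'

```text
time_s: 22.15
tool_pos: [0.5319, 0.0044, 0.1333]
tool_rot: [-6.4, 89.6, 4.1]
force: [5.5, 1.5, 0.5]
grip_width: 0.0006
```

drive_tool --offset '[[0,0,0.008],[0,0,0.016],[0,0,0.024],[-0.005,0,0.04],[-0.03,0,0.06],[-0.07,0,0.08],[-0.11,0,0.1],[-0.14,0,0.12],[-0.14,0,0.15],[-0.14,0,0.15]]' --angular '[[0,0,0],[0,0,0],[0,0,0],[0,0,0],[0,0,0],[0,0,0],[0,0,0],[0,0,0],[0,0,0],[0,0,0]]'

```text
time_s: 23.4
tool_pos: [0.679, 0.0322, 0.2722]
tool_rot: [18.2, 89.8, 28.8]
force: [-1.3, 1.0, -0.7]
grip_width: 0.0006
```

```bash
python3 st.py 11;python3 enh.py 11; python3 enh.py 11 29 34
```

```text
standxyz 0.1738729437427876 0.001217366016229883 0.2721631415032888 F [-1.27228498  0.99457984 -0.71816822] rot [18.18972228 89.80978074 28.76791726] T [-0.00829992 -0.13599517 -0.02073823]
off [ 0.1318 -0.0012 -0.1243] ang [ 0.0014  0.0032 -0.001 ] deg 0.2 dist 0.181
```

View pics/es11_0.png

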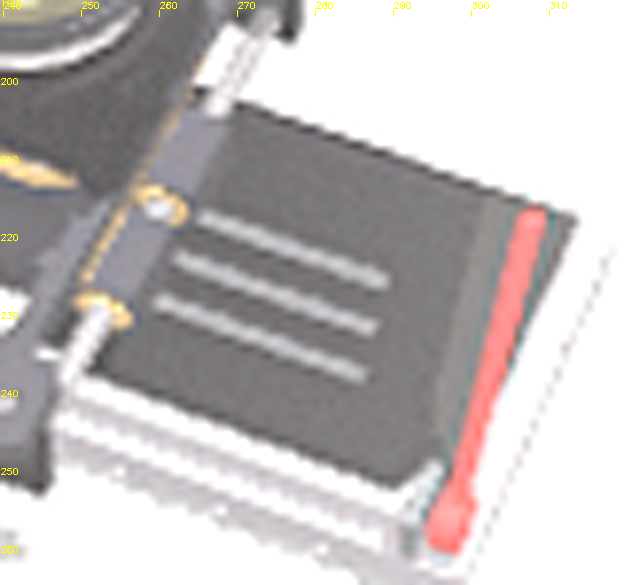

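View pics/es11_2.png

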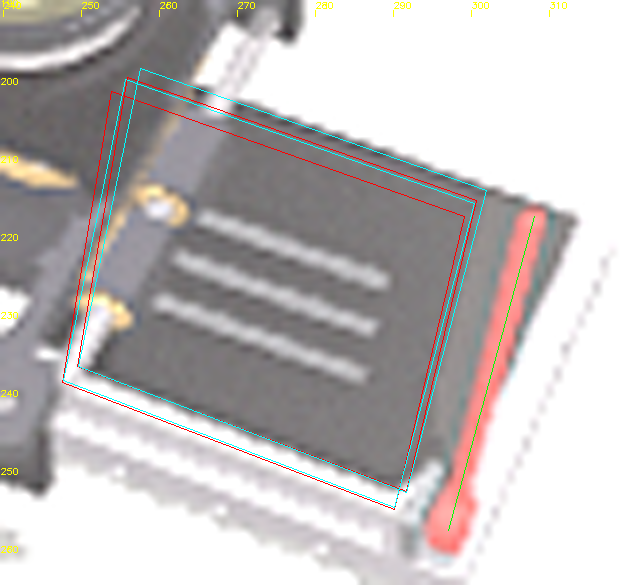

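View pics/et11_0.png

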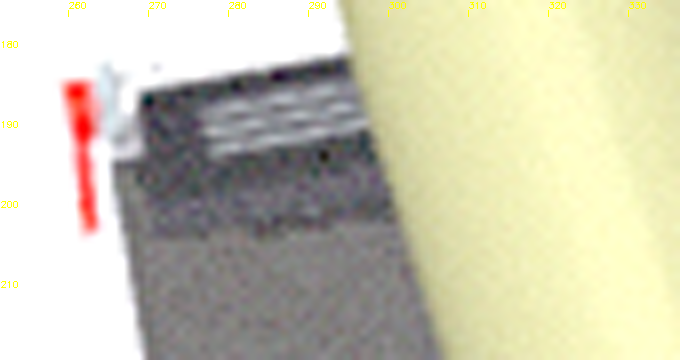

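View pics/et11_2.png

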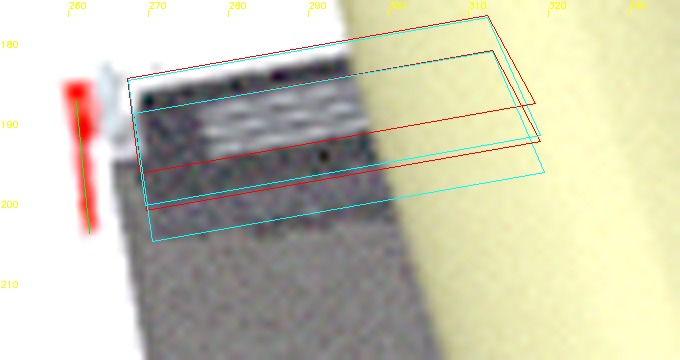

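```bash
python3 - <<'E'
from fit import *
plan([.55,-.33,.30],down(-25))
E
```

```text
off [-0.028  -0.3324 -0.1918] ang [ 0.6211  0.0024 -0.0009] deg 35.6 dist 0.385
```

drive_tool --offset '[[-0.028,-0.035,-0.02],[-0.028,-0.07,-0.04],[-0.028,-0.11,-0.06],[-0.028,-0.15,-0.08],[-0.028,-0.19,-0.1],[-0.028,-0.23,-0.12],[-0.028,-0.27,-0.15],[-0.028,-0.31,-0.18],[-0.028,-0.3324,-0.1918],[-0.028,-0.3324,-0.1918]]' --angular '[[0.06,0,0],[0.12,0,0],[0.18,0,0],[0.25,0,0],[0.32,0,0],[0.39,0,0],[0.46,0,0],[0.53,0,0],[0.62,0,0],[0.62,0,0]]'

```text
time_s: 24.75
tool_pos: [0.5476, -0.3326, 0.2993]
tool_rot: [79.0, 90.0, 53.8]
force: [0.7, 0.2, -0.2]
grip_width: 0.0004
```

```bash
cat > av.py <<'E'
from fit import *
from cell import vision
import sys
n=sys.argv[1]
for c in("scene","top"):
    ds=[vision.read_camera(c) for _ in range(8)]
    d=dict(ds[0]);d["f"]=np.mean([x["pixels"].astype(float) for x in ds],0);d["pixels"]=d["f"].round().astype(np.uint8)
    print(c,np.std([x["pixels"].astype(float) for x in ds],0).mean())
    pickle.dump(d,open(c+n+".pkl","wb"))
E
python3 av.py 12; python3 enh.py 12; python3 enh.py 12 31 34
```

```text
scene 0.6172697375275195
top 1.2728361265202
```

View pics/es12_0.png

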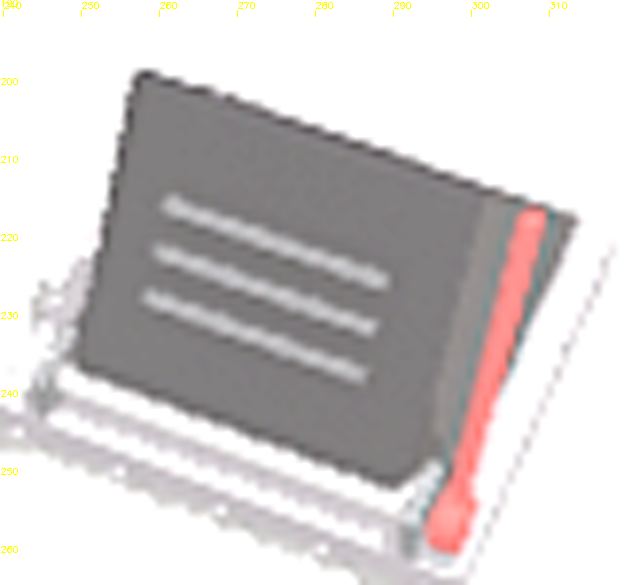

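View pics/et12_0.png

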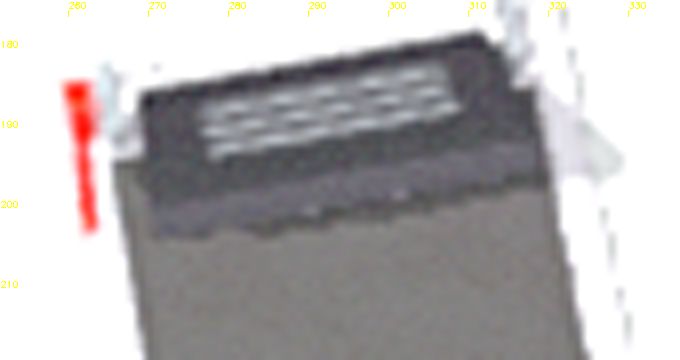

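View pics/et12_2.png

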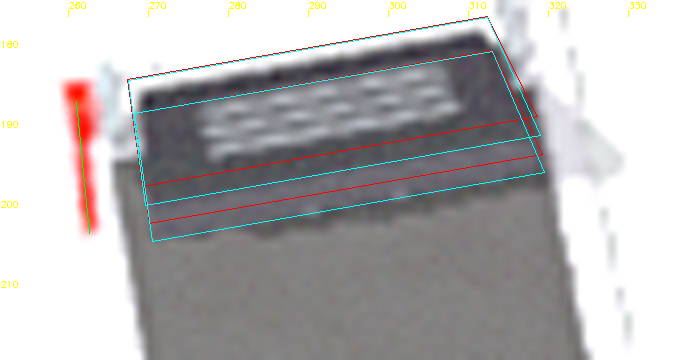

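View pics/es12_2.png

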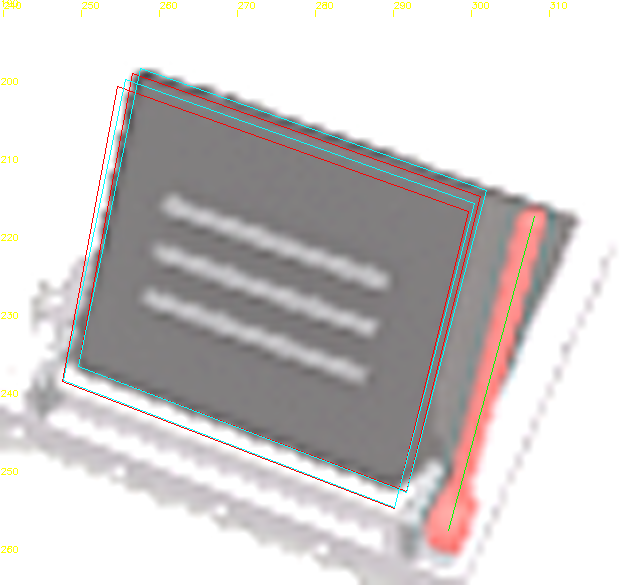

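```bash
cat > lean.py <<'E'
from fit import *
def rep(t,s,items,p):
    a,b=np.cos(p[2]),np.sin(p[2])
    for n,(u1,v1),(u2,v2),xo in items:
        X,e=tri([(t,u1,v1),(s,u2,v2)]);d=X-[p[0],p[1],0];x=a*d[0]+b*d[1]-.085;y=-b*d[0]+a*d[1];z=d[2]-.04
        print(n,"stand x,y,z rel hinge",np.round([x,y,z],4),"res mm",e,"r",round(float(np.hypot(x,z)),4),"lean",round(float(np.degrees(np.arctan2(-x,z)-np.arcsin(-xo/.135))),2))
E
cat > l12.py <<'E'
from lean import *
t,s=load("top",12),load("scene",12)
# shrink-wrapped 1: view enlarged patches
for c,d,w in(("t",t,(255,183,30,26,20)),("t2",t,(300,170,30,34,17)),("s",s,(285,205,32,25,20)),("s2",s,(245,190,30,25,20))):
    e=dict(d);e["pixels"]=(255*np.clip(d["f"]/255*2.2,0,1)**.6).astype(np.uint8);crop(e,*w,f"pics/z{c}.png")
E
python3 l12.py
```

```text
(no output)
```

View pics/zt.png

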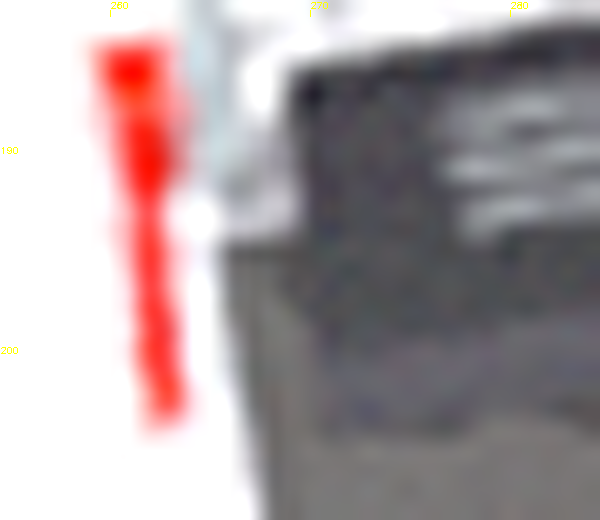

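View pics/zs.png

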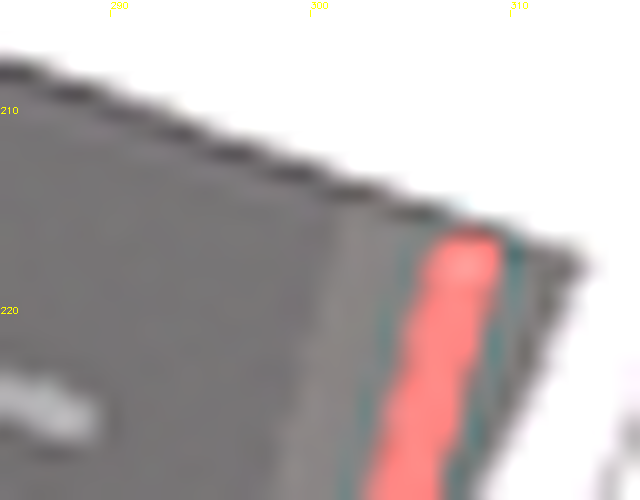

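View pics/zt2.png

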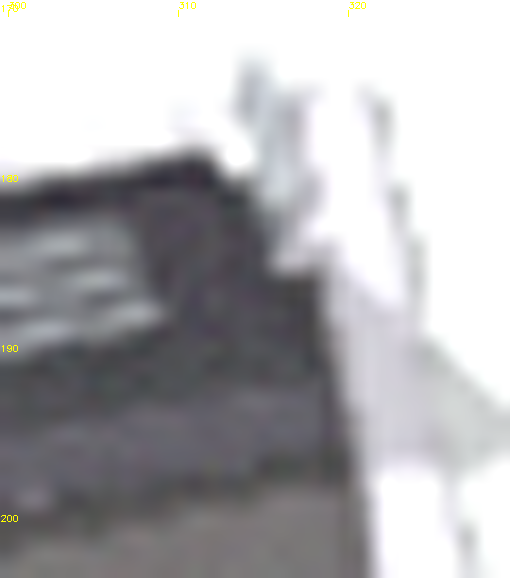

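View pics/zs2.png

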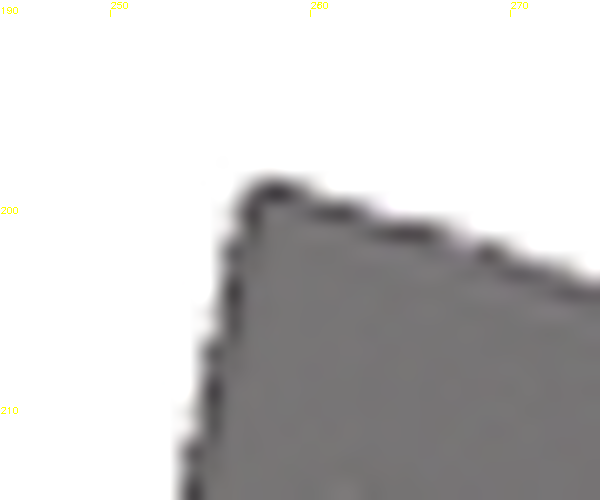

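```bash
cat > l12b.py <<'E'
from lean import *
t,s=load("top",12),load("scene",12)
q=np.load("fit.npy");p=q[:3]
it=[("arm",(262.9,204),(308,216.1),-.0045),("panel+y",(271.2,204),(301.5,214.3),-.007),("panel-y",(320.2,197.7),(257.8,198.4),-.007)]
rep(t,s,it,p)
# joint refit
A=[(t,(-.0045,.091,.135),(262.9,204.0)),(s,(-.0045,.091,.135),(308,216.1)),(s,(0.0,.091,0),(296.5,257)),(t,(0,.091,0),(261.5,188))]
P=[(t,(-.007,.07,.135),(271.2,204)),(t,(.007,.07,.135),(270.5,200.2)),(t,(-.007,-.07,.135),(320.2,197.7)),(t,(.007,-.07,.135),(319.8,191.9)),
 (t,(.007,.07,.005),(269,186.2)),(s,(-.007,.07,.135),(301.5,214.3)),(s,(-.007,-.07,.135),(257.8,198.4)),(s,(.007,-.07,.005),(249.3,236.5)),(s,(.007,.07,.005),(291.5,252.5))]
# initial pose with back lean from pictures 4
def f(q):
    p=q[:3];h=q[5]
    return np.concatenate([proj(d,pts(p,q[3],l)+[0,0,h])[0]-o for d,l,o in P]+[proj(d,pts(p,q[4],l)+[0,0,h])[0]-o for d,l,o in A]+[[h/.002]])
r=least_squares(f,[*p,.58,.58,0],loss='soft_l1')
J=r.jac;C=np.linalg.inv(J.T@J)*.5
print(r.x[:3],r.x[5],np.degrees(r.x[2:5]),"sd diff",np.degrees(np.sqrt(C[3,3]+C[4,4]-2*C[3,4])));print(f(r.x)[:-1].reshape(-1,2).round(1).tolist())
E
python3 l12b.py
```

```text
arm stand x,y,z rel hinge [-0.0771  0.0904  0.1146] res mm [0.0, 0.0] r 0.1381 lean 32.02
panel+y stand x,y,z rel hinge [-0.0799  0.0687  0.1071] res mm [1.0, 1.0] r 0.1336 lean 33.77
panel-y stand x,y,z rel hinge [-0.0851 -0.0714  0.1012] res mm [0.2, 0.2] r 0.1323 lean 37.1
[ 0.50278849 -0.0023085   0.16631542] -0.0011997701182468177 [ 9.52917164 31.90181861 30.81871224] sd diff 1.0640992922789185
[[-0.5, 0.6], [-0.6, -0.2], [-0.2, -0.9], [-0.4, 0.2], [-0.7, -0.5], [0.1, -1.0], [-0.2, -1.4], [-1.3, -0.0], [-1.5, 0.8], [0.1, 0.1], [-0.1, 0.4], [0.4, -0.7], [0.4, 0.4]]
```

```bash
python3 - <<'E'
from fit import *
t,s=load("top",12),load("scene",12)
for yaw in(9.5,10.5):
  p=np.array([.5055,-.0015,np.radians(yaw)])
  for th in(30,33,36):
    a=np.radians(th);g=lambda d,L:proj(d,pts(p,a,[L]))[0]
    arm=g(t,(-.0045,.091,.135));sa=g(s,(-.0045,.091,.135))
    print(yaw,th,"top rel arm",[(g(t,L)-arm).round(2).tolist() for L in((-.007,.07,.135),(-.007,-.07,.135),(.007,.07,.135),(.007,-.07,.135),(.007,.07,.005),(.007,-.07,.005))],"scene rel arm",[(g(s,L)-sa).round(2).tolist() for L in((-.007,.07,.135),(-.007,-.07,.135))])
print("obs top",[(x-262.9,y-204) for x,y in((271.2,204),(320.2,197.7),(270.5,200.2),(319.8,191.9),(269,186.2),(312,178.8))],"scene",[(x-308,y-216.1) for x,y in((301.5,214.3),(257.8,198.4))])
E
```

```text
9.5 30 top rel arm [[7.57, -0.33], [56.96, -8.13], [6.79, -5.05], [56.37, -12.87], [5.48, -17.76], [50.55, -24.85]] scene rel arm [[-6.6, -2.91], [-50.84, -19.37]]
9.5 33 top rel arm [[7.55, -0.35], [56.83, -8.14], [6.79, -4.96], [56.28, -12.77], [5.09, -19.96], [50.17, -27.05]] scene rel arm [[-6.57, -2.84], [-50.6, -19.19]]
9.5 36 top rel arm [[7.53, -0.37], [56.68, -8.14], [6.78, -4.86], [56.17, -12.66], [4.72, -22.1], [49.8, -29.19]] scene rel arm [[-6.55, -2.78], [-50.34, -19.02]]
10.5 30 top rel arm [[7.56, -0.46], [56.81, -9.1], [6.71, -5.17], [56.15, -13.83], [5.04, -17.86], [49.97, -25.71]] scene rel arm [[-6.66, -2.81], [-51.26, -18.63]]
10.5 33 top rel arm [[7.54, -0.48], [56.67, -9.11], [6.71, -5.08], [56.05, -13.73], [4.62, -20.05], [49.57, -27.91]] scene rel arm [[-6.63, -2.74], [-51.01, -18.45]]
10.5 36 top rel arm [[7.52, -0.5], [56.52, -9.11], [6.7, -4.97], [55.95, -13.62], [4.21, -22.18], [49.16, -30.04]] scene rel arm [[-6.61, -2.68], [-50.75, -18.28]]
obs top [(8.300000000000011, 0), (57.30000000000001, -6.300000000000011), (7.600000000000023, -3.8000000000000114), (56.900000000000034, -12.099999999999994), (6.100000000000023, -17.80000000000001), (49.10000000000002, -25.19999999999999)] scene [(-6.5, -1.799999999999983), (-50.19999999999999, -17.69999999999999)]
```

```bash
cat > l12c.py <<'E'
from lean import *
from scipy.ndimage import map_coordinates
t,s=load("top",12),load("scene",12)
# redness profile along arm
def prof(d,a,b,n,f):
    a,b=np.array(a),np.array(b);k=np.linspace(0,1,n);q=a+(b-a)*k[:,None]
    return q,map_coordinates(f,[q[:,1],q[:,0]],order=1)
for nm,d,a,b in(("top",t,(262.0,196),(263.3,208)),("scene",s,(305.5,226),(309,211))):
    F=d["f"];red=F[:,:,0]-F[:,:,1:].max(2)
    q,v=prof(d,a,b,61,red);ref=np.median(v[:20]);i=np.argmax(v<ref/2);print(nm,"red tip half-max",q[i].round(2),ref)
# panel gray profiles in top, perpendicular columns
for u in(272,276,285,295,305,315):
    F=t["f"].mean(2);q,v=prof(t,(u,180),(u,212),65,F);print(u,"|".join(f"{x:.0f}" for x in v[::2]))
E
python3 l12c.py
```

```text
top red tip half-max [262.91 204.4 ] 108.6222916666663
scene red tip half-max [307.77 216.25] 95.55156249999995
272 139|139|130|102|111|78|21|14|15|17|18|16|17|17|16|19|15|18|18|18|21|25|25|23|26|31|33|33|33|34|34|32|34
276 142|138|128|129|119|33|11|14|18|23|18|18|15|16|17|16|17|17|17|19|26|26|26|23|22|33|34|34|33|32|31|34|33
285 135|131|127|64|17|13|24|44|39|38|41|34|59|28|16|15|17|18|22|26|26|24|22|19|22|33|33|33|32|33|32|33|33
295 122|79|21|13|21|38|40|34|53|31|49|40|18|17|16|15|20|26|26|22|24|19|24|33|35|34|35|34|33|33|33|34|33
305 26|12|19|36|41|34|58|30|35|40|20|15|15|16|20|26|26|25|23|18|18|22|32|34|32|33|33|31|32|32|33|34|34
315 67|61|37|26|20|21|15|15|17|16|19|16|18|28|27|24|22|16|21|29|34|34|35|34|33|33|32|32|33|30|34|33|33
```

```bash
python3 - <<'E'
from h import *
d=load("top",12);cv2.imwrite("pics/top12.png",d["pixels"][:,:,::-1])
a,b=load("scene",0),load("scene",12)
crop(b,330,210,110,110,5,"pics/tub12.png")
# arm/panel stability & red tip shift
print(telemetry.get_obs()["time_s"])
print("tub lid", atz(b,381.5,256,.078))
E
```

```text
25.55
tub lid [0.45432184 0.3116512  0.078     ]
```

View pics/top12.png

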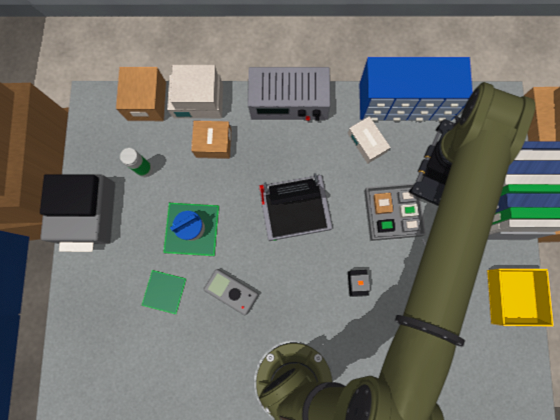

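View pics/tub12.png

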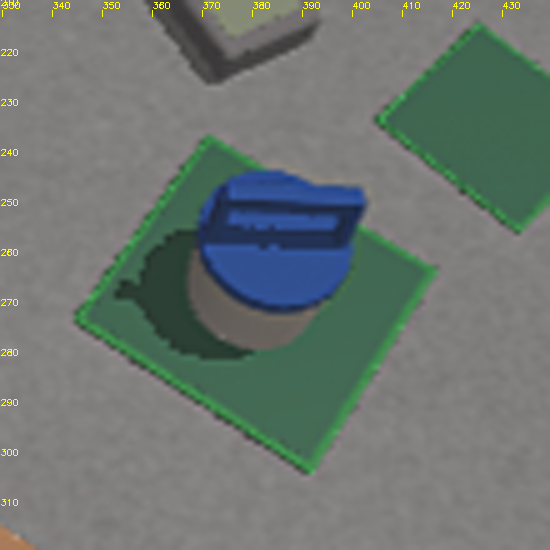

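```bash
python3 -c "
from cell import sign_off
print(sign_off())"
```

```text
the job is handed in; nothing more can be done
None
```

I moved the tub to the green mat and set the light panel in line with the red arm, then handed the job in at about 25.6 s of the 72 s allowed. No verdict was reported.

- **Tub:** I lifted it by its handle, carried it over the red arm and released it gently on the larger mat. The last pictures show it upright and alone near the mat's centre. The tool was within 1 mm of my measured mat centre at release. My one check from the scene picture afterwards, a rough reading of the lid, put it about 10 mm off, still well inside the 43 mm limit.
- **Panel:** I pushed it from behind with closed fingers. The first push left it about 10° short, so a second push to about 41° let it spring back to its resting angle. It stays there by itself, with the arm well clear.
- **Panel angle against the red arm:** My estimates did not fully agree. The joint fit of both cameras says the panel leans about 1° further forward than the arm, give or take 1°. The top view alone says about 1–1.5° further forward. The scene view alone says about 2° less. All of these are inside the 3.4° limit except one: the triangulated far (-y) corner read about 5° further forward. I discounted that because the panel's shadow blurs the edge there.
- **Other things:** the red arm and everything else on the bench look unmoved in the last pictures.

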